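# Free the column tray from under the solvent carrier and lay the column in it

## Robot

A 6-joint arm with a two-finger parallel gripper is mounted at the origin on the work surface. World frame = base frame: x ahead of the robot, y to its left, z up, the work surface at z = 0. Lengths are in mm, angles in rad, forces in N, time in s.
With the tool pointing down it reaches from about 300 to 775 mm from the base axis. Payload 14.6 kg.
Tool frame: the origin (TCP) lies midway between the tips of the shut fingers; the grasp point (between the pads) lies 19 mm behind it (manip.tcp_to_grasp is the distance from the TCP to the grasp point, in mm); z points along the fingers, x is the direction in which the jaws open and shut, and the axes are right-handed (so a half turn about z gives the same grasp; the last joint's range is limited). The gripper opens to 94 mm and grips with 3 to 60 N. Pads are 16 mm wide; open, the fingers measure 119 mm over their backs; the gripper's body (75 mm by 177 mm) begins 78 mm behind the grasp point.
Start: joints at [-1.375, 0.3, 1.521, -0, 1.321, -0.067], TCP at [142.875, -531.108, 174.546] pointing down, gripper open.
Joint ranges: [-3.03, 3.03], [-0.79, 2.21], [0.23, 2.52], [-1.04, 4.18], [0, 3.07], [-2.55, 2.55]. Speed limits (rad/s): [2.22, 2.22, 2.57, 3.14, 3.14, 3.14].

## Interface

Orientations are given as [roll, pitch, yaw] about the fixed x, y, z axes, in that order (R = Rz(yaw) Ry(pitch) Rx(roll)).
In Python, from cell import manip gives the robot as it stands.
- The arm moves only by the tool arm_command, never from a script. Its argument "steps" is a list of rows, each a list of 3 entries, a list of its own where there are three numbers: the opening, from 0 (shut) to 1 (fully open), then the shift along the tool's x, y, z in cm, then the turn about the tool's z in rad. A call has 1 to 5 rows; each row shifts and turns the commanded pose from where the row before left it, along the tool's axes as they then stand; what a row does not reach is not made up. A row lasts 1/12 s, in which the tool goes at most 41.7 mm and 7.16 degrees, less where a joint would pass 70% of its speed; a pose out of reach is approached as far as the arm can. A call with a gripper value outside its range is refused whole. The fingers move at their own pace and stop on an object; "force" is the grip in N (left out, the last holds). Time passes only in rows, so rows that do not move let the fingers close. It gives the time, the measured TCP pose, the force and the opening at its end, in the units of the state.
- manip.read_state(): the state, without advancing time (a new reading comes with each control period).
- manip.camera(name): name is "scene" or "top" or "wrist"; returns (picture, depth): 384x512x3 uint8, red, green, blue; 384x512 float32, mm along the optical axis (not along the pixel's ray), 0 where there is no reading.
- manip.calibration(name): a dict with "fx", "fy", "cx", "cy" (pixels), "R" (3x3) and "t" (3): a world point X has camera coordinates R X + t; the wrist camera has in their place "tool_from_camera" (4x4, takes a point from camera to tool coordinates, whose origin is the TCP and whose axes are the tool frame's). Camera axes: x right, y down, z forward; pixel columns grow to the right and rows downward; lengths in mm; the calibration is good to about 2 mm. A picture is of the moment at which its call begins: read the wrist's pose just before it. calibration takes no time and is no camera call.
- manip.sign_off(): hands the job in, once; it reports no verdict.
The state is a dict: "clock": time; "joints": joint angles; "qd": joint speeds; "effort": joint torques, N m; "eef_pos": TCP position; "eef_rot": TCP orientation; "wrist_force": force on the tool from outside, world axes, zero at the start; "moment": the same for the moment, N m; "finger_gap": finger opening in mm.
Only numpy, scipy, OpenCV 4.12 (cv2) and the standard library are available. Lean on these libraries where they do the work, as an engineer would, in place of code of your own. Each camera call takes 0.05 s, during which the arm holds its last target.

## Task

The blue column tray has got trapped under the solvent bottle carrier: draw it out by its upturned lip until it lies flat on the bench wholly clear of the carrier, without dragging or turning the carrier or upsetting its two bottles, so that the carrier comes down to stand level on its four feet where it was. Then take the column that is standing on end and lay it on its side in either groove of the tray, fully seated along its whole length, setting it down rather than letting it topple or drop. Leave everything else on the bench where it is.

Things in the scene. Friction and masses are not known exactly. Their poses are not given: they have to be found in the camera images.
- tray: Pale blue moulded column tray, loose, 0.3 kg, smooth: 230 mm long (x) by 140 mm wide (y). Origin: centre of underside; z up. Its flat lands are 10 mm above the bench; two grooves run along x, centred at y = +28 and -28 mm. Upturned lip across its -x end; its +x end is under the carrier at the start, so it is drawn out along its own -x. Its last 20 mm at +x slope down from 10 to 1 mm.
- tray_lip (a point): Point on the middle of the tray's upturned lip, 30 mm above the bench (tray x = -112 mm). The lip is an upright wall 6 mm thick (tray x -115 to -109 mm), 84 mm wide along tray y, with an 8 mm thick rounded top edge that ends 34 mm above the bench. The tray behind it (towards tray +x) is open: fingers can hook behind the lip or pinch it from above. Drawing the tray takes about 3 to 8 N.
- tray_rear (a point): Middle of the tray's bevelled +x end edge (tray x = +115 mm), 3 mm above the bench; hidden under the carrier at the start.
- groove_left (a point): Middle of the groove on the tray's +y side: tray x = -10 mm, y = +28 mm, 10 mm above the bench, level with the lands. Axes as the tray's. The groove is 27 mm wide, 7 mm deep and 190 mm long along x, closed at both ends. The column's end fittings rest on the groove's two edges; then its centre line is 12 mm above this point.
- groove_right (a point): The same for the groove on the tray's -y side (tray x = -10 mm, y = -28 mm, 10 mm above the bench).
- carrier: Grey solvent bottle carrier, loose: open tray 230 mm long (x) by 130 mm wide (y), black wire guard to 123 mm, four domed rubber feet 12 mm high at x = +-95, y = +-55 mm. Origin: centre of the feet's undersides; z up; x along the tray's within 0.05 rad. At the start its -x feet stand on the tray, its +x feet on the bench (tilt 0.053 rad); its -x end covers 95 to 115 mm of the tray.
- carrier_front (a point): Middle of the lower edge of the carrier's -x end (carrier x = -115 mm, 12 mm above the feet's undersides), over the tray. Carrier and bottles weigh 1.3 to 1.9 kg; the feet grip the bench better than the tray, so the carrier stays put, to within some mm, if the tray is drawn slowly (about 0.05 m/s or less) and straight.
- carrier_back (a point): The same at the carrier's +x end (carrier x = +115 mm).
- bottle_a: White plastic solvent bottle with a blue cap, loose in the -x half of the carrier, 88 mm in diameter, 202 mm high over the cap's ports, 0.3 to 0.6 kg. Origin: centre of its underside; z up along the bottle. It stands 17 mm above the feet's undersides.
- bottle_b: The same bottle with a white cap, in the +x half of the carrier.
- column: Preparative chromatography column standing upright on its end on the bench, loose, 0.3 to 0.5 kg: a cylinder 150 mm long, steel body 30 mm in diameter with a blue band at mid-length, between two ivory end fittings of 36 mm diameter and 24 mm length; both ends alike. Origin: centre of the end face it stands on at the start; z along its length.
- column_mid (a point): Centre of the column: on its axis, 75 mm from either end. Its centre of mass.
- reagent: Bystander: amber jar with black lid, 58 mm in diameter, 98 mm high, stands near the column. Origin: centre of its underside.
- wrench: Bystander: steel spanner 150 mm long lying on the bench. Origin: under its middle.
- beaker: Bystander: glass beaker, 68 mm in diameter, 90 mm high. Origin: centre of its underside.
- vial_rack: Bystander: black vial rack with amber and clear vials, 90 by 150 mm, 48 mm high. Origin: centre of its underside.
- fittings_bin: Bystander: yellow open bin of fittings, 120 by 95 mm, 42 mm high. Origin: centre of its underside.
Mind the look-alikes: they are no part of the job. Leave any orange or red look-alike of the bottle_a alone.

How it is judged (in metres and radians):
On the way:
1. the tray is drawn wholly clear of the carrier and lies flat, and the carrier stands level where it was with both bottles upright (x of tray_rear in the frame of carrier below -0.117 m and angle between tray's own z axis and vertical below 0.03 rad and height (world z) of tray below 0.006 m and angle between carrier's own z axis and vertical below 0.02 rad and distance of each of carrier_front, carrier_back from where it was at the start of the episode below 0.02 m and angle between each of bottle_a, bottle_b's own z axis and vertical below 0.06 rad), for 0.2 s.
At the end, for the whole second after the job is handed in: Tray flat, its rear edge past the carrier's end; carrier level (0.02 rad), both ends within 20 mm of their start, bottles upright (0.06 rad); column along a groove: 6 mm sideways, 28 mm lengthwise, centre 8 to 16 mm above the lands, 0.06 rad; all at rest (all of step 1 and ((x of column_mid in the frame of groove_left between -0.028 and 0.028 m and y of column_mid in the frame of groove_left between -0.006 and 0.006 m and z of column_mid in the frame of groove_left between 0.008 and 0.016 m) or (x of column_mid in the frame of groove_right between -0.028 and 0.028 m and y of column_mid in the frame of groove_right between -0.006 and 0.006 m and z of column_mid in the frame of groove_right between 0.008 and 0.016 m)) and angle between the z axis of column and the x axis of tray, either way round below 0.06 rad and linear speed of each of column, tray, carrier below 0.02 m/s); the robot touches nothing.
It fails at once if the carrier is dragged or turned: either end more than 20 mm from where it started (distance of any of carrier_front, carrier_back from where it was at the start of the episode above 0.02 m).
It fails at once if a solvent bottle is upset (tilted more than 0.25 rad) (angle between any of bottle_a, bottle_b's own z axis and vertical above 0.25 rad).
It fails at once if the column topples or is dropped (it moves faster than 0.9 m/s, or turns faster than 7 rad/s while more than 0.17 rad from lying level) (linear speed of column above 0.9 m/s or (angular speed of column above 7 rad/s and (angle between column's own z axis and vertical below 1.4 rad or angle between column's own z axis and vertical above 1.74 rad))).
It fails at once if a bystander is moved by more than 30 mm (distance of any of reagent, wrench, beaker, vial_rack, fittings_bin from where it was at the start of the episode above 0.03 m).
It also fails if it takes over 64 s, if anything falls off the work surface, if the arm or the gripper's body presses on something with over 40 N, if the wrist force passes 120 N, or if a joint passes its speed limit or range.

## Working session

There is one attempt and no reset: what is moved stays moved. The work goes in short steps, Python scripts to look and compute and a tool call to move; the robot and the scene stay as the last step left them, time stands still between calls to the robot, and variables do not carry over. Pictures are saved under pics/ and viewed, and the job is handed in when it is done.

Besides the shell and the picture viewer there is one more tool, called after "Request:" as name(argument=value, ...) on one line, values as JSON. arm_command: Moves the arm, as the interface text tells. Its arguments: {"type":"object","properties":{"steps":{"type":"array","items":{"type":"array"}},"force":{"type":"number"}},"required":["steps"]}

```bash
mkdir -p pics; ls
python3 - <<'E'
from cell import manip
import cv2,numpy as np
print(manip.read_state())
for n in ("scene","top","wrist"):
    p,d=manip.camera(n); cv2.imwrite(f"pics/{n}0.png",p[:,:,::-1]); np.save(f"pics/{n}0_d.npy",d)
    print(n,manip.calibration(n))
print(manip.tcp_to_grasp)
E
```

```text
pics
{'clock': 0.0, 'joints': array([-1.37459932e+00,  3.00491061e-01,  1.52156726e+00,  7.95716186e-06,
        1.32071564e+00, -6.65816707e-02]), 'qd': array([-0.00097468,  0.00074583, -0.000267  ,  0.00060667,  0.00064648,
       -0.00029607]), 'effort': array([ 1.25940158e-03, -5.31804264e+01, -3.52738094e+01,  7.08442647e-02,
        2.44195590e-02, -9.08706420e-05]), 'eef_pos': array([ 142.82155796, -530.82398291,  173.98125501]), 'eef_rot': array([-3.14150637e+00,  1.17817351e-03, -1.30801958e+00]), 'wrist_force': array([0.25035224, 0.3606624 , 0.16688871]), 'moment': array([-0.00779442,  0.04611904, -0.02914559]), 'finger_gap': 93.92048212461286}
scene {'fx': 360.3650895102524, 'fy': 360.3650895102524, 'cx': 248.51364668730534, 'cy': 190.3683931263251, 'R': array([[ 0.34413254,  0.93883787,  0.0124999 ],
       [ 0.67380161, -0.23766782, -0.69964663],
       [-0.65388393,  0.24919362, -0.71437969]]), 't': array([-247.11056463, -288.15473304, 1324.10606395])}
top {'fx': 476.9629941086431, 'fy': 476.9629941086431, 'cx': 260.08017474593936, 'cy': 190.72358282225844, 'R': array([[ 9.37302456e-02, -9.95597627e-01,  8.15849126e-05],
       [-9.70048233e-01, -9.13433502e-02, -2.25084023e-01],
       [ 2.24100571e-01,  2.10180394e-02, -9.74339354e-01]]), 't': array([  30.6255573 ,  562.63601918, 1365.24529126])}
wrist {'fx': 337.79015874999067, 'fy': 337.79015874999067, 'cx': 255.46418853338008, 'cy': 184.50419508761203, 'tool_from_camera': array([[ 9.99999844e-01,  5.23567376e-04,  1.92721821e-04,
        -1.95933585e-01],
       [-5.54995189e-04,  9.68807677e-01,  2.47813191e-01,
        -7.27748505e+01],
       [-5.69634777e-05, -2.47813259e-01,  9.68807817e-01,
        -2.11627132e+02],
       [ 0.00000000e+00,  0.00000000e+00,  0.00000000e+00,
         1.00000000e+00]])}
18.8
```

View pics/scene0.png

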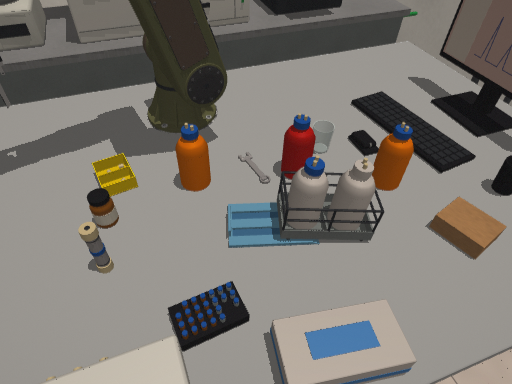

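View pics/top0.png

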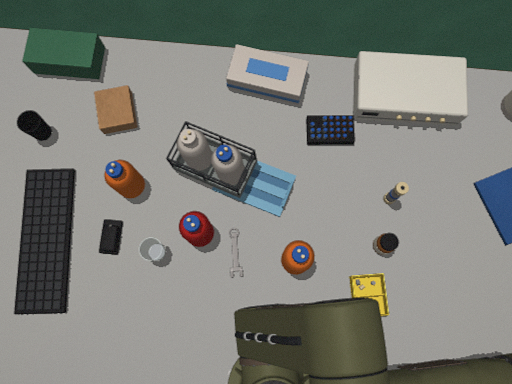

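View pics/wrist0.png

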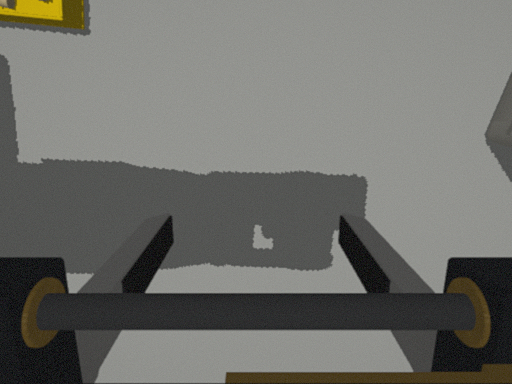

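The tray lies at top (267,187) and scene (262,224), half under the carrier at top (212,158). The column stands at top (400,188) and scene (95,245), with the jar beside it at top (387,242). The red bottle at top (196,228) and the orange ones at (298,257) and (125,178) are look-alikes. I'll enlarge these areas.

```bash
cat > h.py <<'E'
from cell import manip
import numpy as np, cv2
def world(n,u,v,d):
    c=manip.calibration(n); X=np.array([(u-c['cx'])/c['fx']*d,(v-c['cy'])/c['fy']*d,d]); return c['R'].T@(X-c['t'])
def ray(n,u,v,z):
    c=manip.calibration(n); r=c['R'].T@np.array([(u-c['cx'])/c['fx'],(v-c['cy'])/c['fy'],1]); o=-c['R'].T@c['t']; return o+r*(z-o[2])/r[2]
def proj(n,X):
    c=manip.calibration(n); p=c['R']@np.asarray(X,float)+c['t']; return c['cx']+c['fx']*p[0]/p[2],c['cy']+c['fy']*p[1]/p[2]
def cloud(n,d):
    c=manip.calibration(n); v,u=np.mgrid[:384,:512]; P=np.stack([(u-c['cx'])/c['fx']*d,(v-c['cy'])/c['fy']*d,d],-1)
    return (P-c['t'])@c['R']
def crop(src,x0,y0,x1,y1,s,out):
    im=cv2.imread(src)[y0:y1,x0:x1]; im=cv2.resize(im,None,fx=s,fy=s,interpolation=cv2.INTER_CUBIC)
    for x in range((x0+9)//10*10,x1,10):
        cv2.line(im,((x-x0)*s,0),((x-x0)*s,6),(0,255,255),1); 
        if x%20==0: cv2.putText(im,str(x),((x-x0)*s,18),0,.4,(0,255,255),1)
    for y in range((y0+9)//10*10,y1,10):
        cv2.line(im,(0,(y-y0)*s),(6,(y-y0)*s),(0,255,255),1)
        if y%20==0: cv2.putText(im,str(y),(8,(y-y0)*s+4),0,.4,(0,255,255),1)
    cv2.imwrite(out,im)
E
python3 - <<'E'
from h import *
crop('pics/top0.png',160,110,310,225,5,'pics/topc.png')
crop('pics/scene0.png',215,140,385,260,4,'pics/scc.png')
crop('pics/top0.png',360,170,430,320,4,'pics/topcol.png')
crop('pics/scene0.png',70,150,150,290,4,'pics/sccol.png')
for n in('top','scene'):
    d=np.load(f'pics/{n}0_d.npy');P=cloud(n,d)
    if n=='top': box=(220,290,150,220)
    im=cv2.imread(f'pics/{n}0.png'); hsv=cv2.cvtColor(im,cv2.COLOR_BGR2HSV)
    m=(hsv[...,0]>92)&(hsv[...,0]<112)&(hsv[...,1]>70)&(P[...,2]<45)&(P[...,2]>-5)&(d>0)&(np.hypot(P[...,0]-500,P[...,1])<300)
    Q=P[m]; print(n,m.sum(),Q.min(0),Q.max(0))
    lip=Q[Q[:,2]>24]; print(' lip',len(lip),lip.mean(0) if len(lip) else '')
    land=Q[(Q[:,2]<16)]; print(np.histogram(land[:,2],8))
E
```

```text
top 1996 [ 497.21771606 -154.64545981   -4.61558673] [792.94850753 235.13608729  44.93136994]
 lip 125 [651.49210857 -21.33847004  34.29961734]
(array([ 40, 117, 235, 281, 346, 416, 285, 120]), array([-4.61558673, -2.05073166,  0.5141234 ,  3.07897847,  5.64383354,
        8.20868861, 10.77354368, 13.33839875, 15.90325381]))
scene 2423 [ 498.97586335 -164.08685493   -2.46300115] [791.53612883 199.05459529  44.86075884]
 lip 146 [663.37079627 -39.09776608  34.51147302]
(array([ 31, 300, 335, 177, 668, 686,  73,   2]), array([-2.46300115, -0.16663833,  2.12972448,  4.4260873 ,  6.72245012,
        9.01881293, 11.31517575, 13.61153857, 15.90790138]))
```

View pics/topc.png

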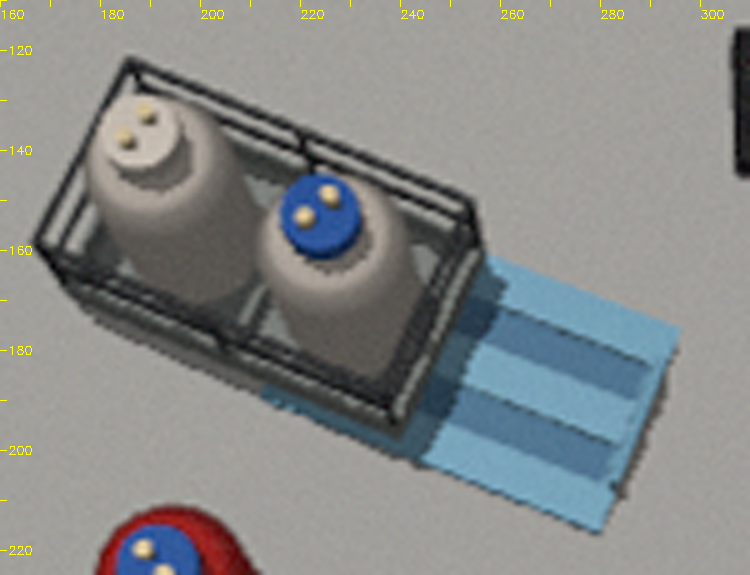

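View pics/scc.png

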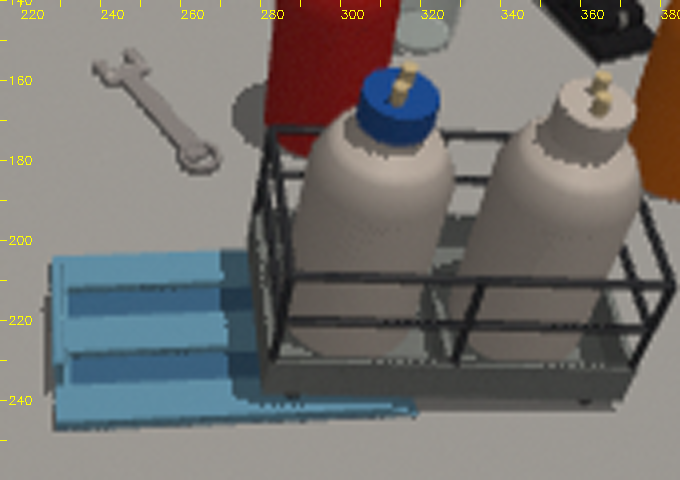

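View pics/topcol.png

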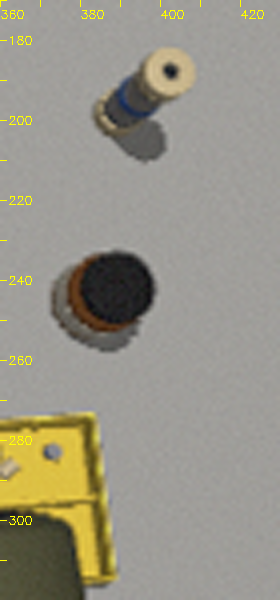

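View pics/sccol.png

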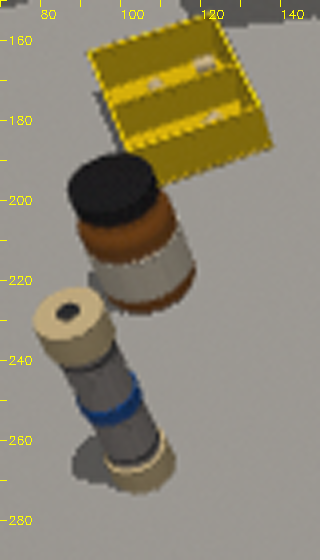

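```bash
cat >> h.py <<'E'
def tri(pts):
    A=np.zeros((3,3));b=np.zeros(3)
    R=[]
    for n,u,v in pts:
        c=manip.calibration(n); r=c['R'].T@np.array([(u-c['cx'])/c['fx'],(v-c['cy'])/c['fy'],1]); r/=np.linalg.norm(r); o=-c['R'].T@c['t']
        M=np.eye(3)-np.outer(r,r);A+=M;b+=M@o
    return np.linalg.solve(A,b)
E
python3 - <<'E'
from h import *
print('tray corner A',tri([('top',294.5,176),('scene',229,247)]),ray('top',294.5,176,10),ray('scene',229,247,8))
print('tray corner B',tri([('top',278.5,216),('scene',228,204)]),ray('top',278.5,216,10),ray('scene',228,204,10))
print('corner C rear', ray('scene',318,242.5,3))
print('colTop',tri([('top',402,187.5),('scene',88,227.5)]),'base',ray('top',388,200,0),ray('scene',103.5,267,0))
print('reagent lid',tri([('top',387.5,242),('scene',96,196)]))
for n in('top','scene'):
    d=np.load(f'pics/{n}0_d.npy');P=cloud(n,d)
    A=ray(n,*((294.5,176) if n=='top' else (229,247)),10);B=ray(n,*((278.5,216) if n=='top' else (228,204)),10)
    m=(np.hypot(P[...,0]-(A+B)[0]/2,P[...,1]-(A+B)[1]/2)<75)&(P[...,2]>20)&(P[...,2]<45)&(P[...,1]<(A+B)[1]/2+25)&(d>0)
    Q=P[m];print(n,len(Q),Q.mean(0));x=Q[:,:2]-Q[:,:2].mean(0);s=np.linalg.svd(x)[2][0];t=x@s;print(s,t.min(),t.max(),np.percentile(Q[:,2],[5,50,95]))
    # column top
    m=(P[...,2]>140)&(P[...,2]<160)&(P[...,1]<-200)&(d>0)&(P[...,0]>400);print('col',P[m].mean(0),m.sum())
E
```

```text
tray corner A [630.2271531  -19.68195271  -2.28169373] [627.03560248 -18.61483558  10.        ] [637.17768045 -22.14827974   8.        ]
tray corner B [496.47517905  20.43884506   5.22006964] [495.61265708  20.51653667  10.        ] [500.6592215   19.26547206  10.        ]
corner C rear [696.40917839 195.90986413   3.        ]
colTop [ 585.08658824 -314.88818812  146.75998971] base [ 579.88515251 -315.63888064    0.        ] [ 586.2357959  -320.66472282    0.        ]
reagent lid [ 435.35008231 -299.52104024   89.25029663]
top 71 [ 5.63328708e+02 -3.03470995e-01  3.21542787e+01]
[-0.95769426  0.2877876 ] -43.49810139927052 40.529574396209654 [27.4016832  32.01125702 37.46181305]
col [ 584.65442084 -315.99897348  148.82412051] 130
scene 78 [5.70876220e+02 1.04406579e-01 3.18527392e+01]
[ 0.95214573 -0.30564441] -47.606797237557274 37.70151101796018 [28.31115192 32.28684424 34.40527751]
col [ 590.45488132 -314.77907923  147.74487338] 227
```

```bash
python3 - <<'E'
from h import *
print('orange cap',tri([('top',300,254),('scene',190,131)]),'base',ray('scene',195,184,0))
print('wrench',ray('top',234,250,5),'red cap',tri([('top',191,223),('scene',302,121)]))
print('capA',tri([('top',224,152),('scene',315,165)]),'capB',tri([('top',187.5,138),('scene',362,167)]))
print('rack',tri([('top',331,117),('scene',207,297)]),'reag',tri([('top',387.5,242),('scene',96,196)]))
# tool shift to viewpoint: TCP at (565,-5,250), yaw -1.867
s=manip.read_state(); y=s['eef_rot'][2]; 
def toolshift(dw,y): 
    from math import cos,sin
    x=np.array([cos(y),sin(y),0]);yy=np.array([sin(y),-cos(y),0]);return np.array([x@dw,yy@dw,-dw[2]])/10
print(toolshift(np.array([530,-20,230])-s['eef_pos'],y))
E
cat >> h.py <<'E'
from math import cos,sin
def toolshift(dw,y):
    dw=np.asarray(dw,float);x=np.array([cos(y),sin(y),0]);yy=np.array([sin(y),-cos(y),0]);return np.array([x@dw,yy@dw,-dw[2]])/10
def go(target,yaw=None):
    s=manip.read_state(); y=s['eef_rot'][2]; print('pos',s['eef_pos'].round(1),'rot',s['eef_rot'].round(4),'t',round(s['clock'],2),'F',s['wrist_force'].round(1),'gap',round(s['finger_gap'],1))
    print('shift',toolshift(np.array(target)-s['eef_pos'],y).round(2),'turn',None if yaw is None else round(-((yaw-y+np.pi)%(2*np.pi)-np.pi),4))
E
```

```text
orange cap [368.68863771 -39.73124297 179.16348674] base [383.78462326 -45.42136185   0.        ]
wrench [379.52052996 146.04461763   5.        ] red cap [424.46902681 259.53579619 179.09741344]
capA [624.40114856 190.23449873 206.66908888] capB [657.83239646 295.97377791 197.61408876]
rack [ 797.7035311  -113.41465119   97.42465172] reag [ 435.35008231 -299.52104024   89.25029663]
[-39.27893544 -50.6586316   -5.58672892]
```

Request:
arm_command(steps=[[1,[-2.4,-3.1,-0.6],0],[1,[-2.4,-3.1,-0.6],0],[1,[-2.4,-3.1,-0.6],0],[1,[-2.4,-3.1,-0.6],0],[1,[-2.4,-3.1,-0.6],0]])

```text
clock: 0.57
eef_pos: [262.0, -373.2, 204.7]
eef_rot: [3.142, 0.0, -1.308]
wrist_force: [0.7, -0.4, 0.6]
finger_gap: 94.0
```

Request:
arm_command(steps=[[1,[-2.4,-3.1,-0.6],0],[1,[-2.4,-3.1,-0.6],0],[1,[-2.4,-3.1,-0.6],0],[1,[-2.4,-3.1,-0.6],0],[1,[-2.4,-3.1,-0.6],0]])

```text
clock: 0.98
eef_pos: [380.6, -217.0, 234.9]
eef_rot: [-3.141, -0.0, -1.308]
wrist_force: [1.1, -0.0, 0.2]
finger_gap: 94.0
```

Run:
```python
from h import *
go([540,-20,230],-1.867)
```

```text
pos [ 380.6 -217.   234.9] rot [-3.1414e+00 -2.0000e-04 -1.3081e+00] t 0.98 F [ 1.1 -0.   0.2] gap 94.0
shift [-14.88 -20.51   0.49] turn 0.5589
```

Request:
arm_command(steps=[[1,[-2.4,-3.3,0],0],[1,[-2.4,-3.3,0],0],[1,[-2.4,-3.3,0],0],[1,[-2.4,-3.3,0],0],[1,[-2.4,-3.3,0],0]])

```text
clock: 1.4
eef_pos: [508.9, -58.0, 234.5]
eef_rot: [3.142, 0.0, -1.308]
wrist_force: [0.8, -0.9, -0.3]
finger_gap: 94.3
```

Request:
arm_command(steps=[[1,[-2.0,-3.0,0],0.112],[1,[0,0,0],0.112],[1,[0,0,0],0.112],[1,[0,0,0],0.112],[1,[0,0,0],0.111]])

```text
clock: 1.82
eef_pos: [531.8, -32.7, 234.2]
eef_rot: [3.141, -0.0, -1.872]
wrist_force: [0.0, 0.0, 0.1]
finger_gap: 93.7
```

Run:
```python
from h import *
go([540,-20,230],-1.867)
p,d=manip.camera('wrist'); cv2.imwrite('pics/w1.png',p[:,:,::-1]); np.save('pics/w1_d.npy',d)
```

```text
pos [531.8 -32.7 234.2] rot [ 3.1409e+00 -1.0000e-04 -1.8719e+00] t 1.82 F [0.  0.  0.1] gap 93.7
shift [-1.45 -0.41  0.42] turn -0.0049
```

View pics/w1.png

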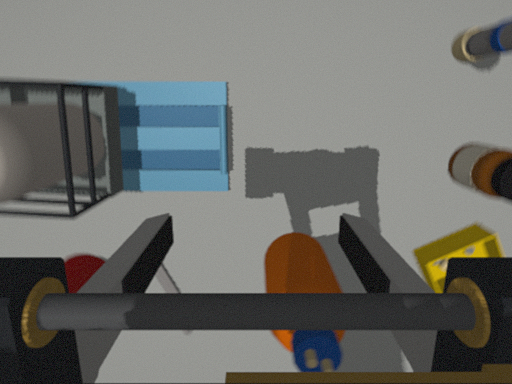

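The wrist view shows the lip as the bright strip near column 224, rows 104–173. The tray's end edge is near column 228, so the tool is nearly square to it. I'll measure from an enlarged crop.

```bash
cat >> h.py <<'E'
def wworld(u,v,z=None,d=None,pos=None,rot=None):
    from scipy.spatial.transform import Rotation as Ro
    c=manip.calibration('wrist');T=c['tool_from_camera']
    if pos is None:
        s=manip.read_state();pos,rot=s['eef_pos'],s['eef_rot']
    R=Ro.from_euler('xyz',rot).as_matrix()
    r=np.array([(u-c['cx'])/c['fx'],(v-c['cy'])/c['fy'],1]); r=R@T[:3,:3]@r; o=pos+R@T[:3,3]
    return o+r*((z-o[2])/r[2] if d is None else d)
E
python3 - <<'E'
from h import *
crop('pics/w1.png',90,65,250,210,5,'pics/w1c.png')
d=np.load('pics/w1_d.npy')
for (u,v) in [(223,130),(223,140),(223,110),(223,165),(160,140),(160,90),(160,118),(300,100)]:
    print(u,v,d[v,u],wworld(u,v,d=float(d[v,u])).round(1))
E
```

```text
223 130 408.61932 [577.2  -5.5  33.6]
223 140 410.1276 [566.   -1.7  35.1]
223 110 400.8188 [599.6 -13.4  35.6]
223 165 416.53214 [537.    8.2  36.3]
160 140 431.3075 [588.6  77.6  13.9]
160 90 418.69376 [646.2  55.5  11.1]
160 118 433.05484 [614.6  69.9   5.1]
300 100 430.54245 [ 581.4 -107.6    2. ]
```

View pics/w1c.png

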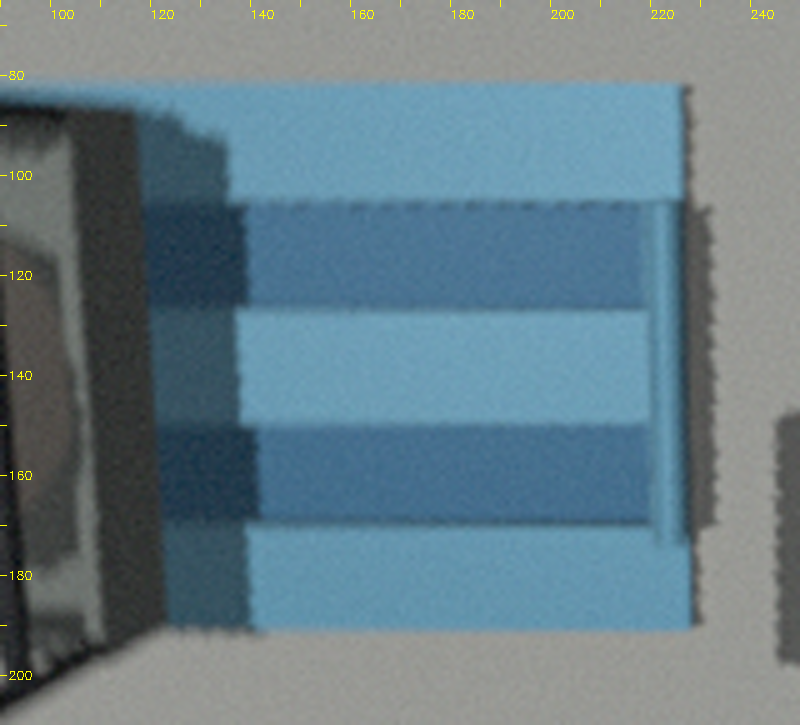

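Run:
```python
from h import *
a=wworld(223,105,34);b=wworld(224,173.5,34);print('lip',a,b,(a+b)/2,np.linalg.norm(a-b))
A=wworld(227,82,10);B=wworld(228.7,191,10);print('end',A,B,(A+B)/2,np.linalg.norm(A-B)); y=(B-A)/np.linalg.norm(B-A);print('yaw tool',np.arctan2(-y[0],y[1]), np.arctan2(y[1],y[0])-np.pi/2)
y2=(b-a);print(np.arctan2(y2[1],y2[0])-np.pi/2)
for z,u,v,u2,v2 in [(3,140,106,217,105),(10,140,126.5,217,126.5),(10,140,150,217,150),(10,140,191,225,191),(10,140,82,225,82)]:
    p=wworld(u,v,z);q=wworld(u2,v2,z);print(p,q,np.arctan2(*(p-q)[1::-1]))
# carrier front edge lower
print(wworld(118,90,27),wworld(123.5,189,27))
# triangulate lip mid height w/ top
go([564,0,80],-1.867)
```

```text
lip [605.07682144 -15.12669045  34.        ] [526.00980753  10.90162603  34.        ] [565.54331448  -2.11253221  34.        ] 83.24101120827751
end [629.95978539 -26.61076318  10.        ] [497.0403571   16.52330782  10.        ] [563.50007125  -5.04372768  10.        ] 139.7430588585477
yaw tool 1.2570050434270132 1.2570050434270135
1.2527765869639707
[636.44385357  89.17975729   3.        ] [607.70072653  -4.89704448   3.        ] 1.2742754293215508
[612.27488923  96.72538251  10.        ] [582.38963991   3.16853801  10.        ] 1.2616067729603355
[584.32767391 108.33790672  10.        ] [553.92006286  13.15659388  10.        ] 1.2615738723986774
[533.17074265 129.59444681  10.        ] [498.54767409  21.24050213  10.        ] 1.2615136479706033
[662.66286521  75.7883559   10.        ] [630.71166647 -24.25649072  10.        ] 1.2616660912044557
[659.77525219  99.2657676   27.        ] [544.74039739 141.58144088  27.        ]
pos [531.8 -32.8 234.2] rot [ 3.1410e+00 -1.0000e-04 -1.8805e+00] t 1.87 F [-0.5 -0.4  0.6] gap 93.9
shift [-4.11 -2.07 15.42] turn -0.0135
```

Request:
arm_command(steps=[[1,[-2.0,-1.1,2.0],0],[1,[-1.94,-1.12,3.0],0],[1,[0,0,4.0],0],[1,[0,0,4.0],0],[1,[0,0,2.0],0]])

```text
clock: 2.28
eef_pos: [562.4, -1.4, 79.7]
eef_rot: [3.136, -0.001, -1.864]
wrist_force: [0.4, -0.6, -0.1]
finger_gap: 93.8
```

Run:
```python
from h import *
go([565,-2,15],-1.867)
p,d=manip.camera('wrist'); cv2.imwrite('pics/w2.png',p[:,:,::-1]); np.save('pics/w2_d.npy',d)
go([565,-2,15],-1.867)
```

```text
pos [562.4  -1.4  79.7] rot [ 3.1360e+00 -1.3000e-03 -1.8637e+00] t 2.28 F [ 0.4 -0.6 -0.1] gap 93.8
shift [-0.01 -0.26  6.47] turn 0.0033
pos [561.4  -1.5  77.5] rot [ 3.1326e+00 -2.1000e-03 -1.8640e+00] t 2.33 F [-1.2  0.  -3.8] gap 93.7
shift [-0.05 -0.36  6.25] turn 0.003
```

View pics/w2.png

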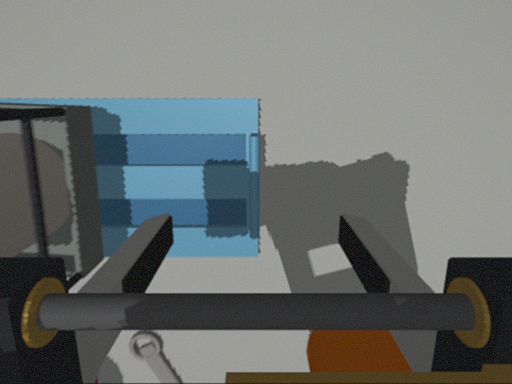

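Run:
```python
from h import *
p,d=manip.camera('scene'); cv2.imwrite('pics/s2.png',p[:,:,::-1])
go([565,-2,15],-1.867)
crop('pics/s2.png',100,60,340,260,3,'pics/s2c.png')
p,d=manip.camera('top'); cv2.imwrite('pics/t2.png',p[:,:,::-1])
go([565,-2,15],-1.867)
print(manip.read_state()['joints'])
```

```text
pos [562.4  -1.6  80.9] rot [ 3.1349e+00 -1.5000e-03 -1.8646e+00] t 2.38 F [-1.1 -0.3  0.4] gap 94.3
shift [-0.04 -0.26  6.59] turn 0.0024
pos [564.   -1.8  83.9] rot [ 3.1392e+00 -5.0000e-04 -1.8652e+00] t 2.43 F [ 0.2 -0.1  1.2] gap 94.1
shift [-0.01 -0.1   6.89] turn 0.0018
[-6.80874297e-02  4.21133319e-01  1.57763796e+00  2.23008687e-05
  1.14530653e+00  1.79708680e+00]
```

View pics/s2c.png

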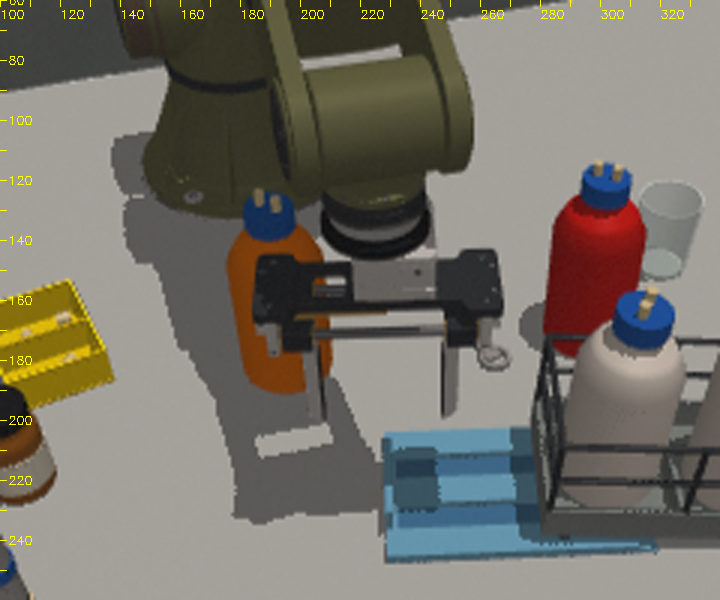

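View pics/t2.png

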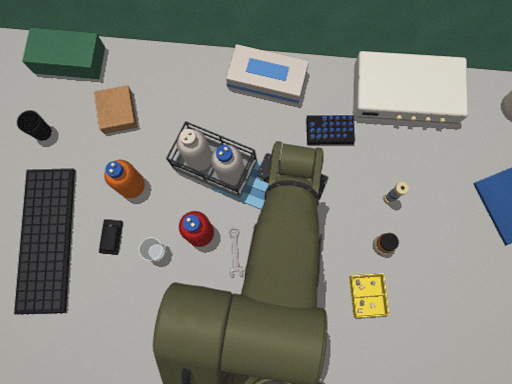

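Run:
```python
from h import *
p,d=manip.camera('scene'); P=cloud('scene',d)
for (u,v) in [(211,105),(225,85),(225,100),(225,112),(240,92),(250,110),(215,120),(225,122),(225,130),(220,137),(225,148),(225,158)]:
    print(u,v,P[v,u].round())
p,d=manip.camera('top'); P=cloud('top',d)
for (u,v) in [(298,150),(298,170),(292,187),(290,210),(285,250),(280,300)]:
    print(u,v,P[v,u].round())
go([565,-2,15],-1.867)
```

```text
211 105 [599. -33. 394.]
225 85 [581.  -0. 418.]
225 100 [601.  -7. 400.]
225 112 [602.  -8. 376.]
240 92 [597.  23. 408.]
250 110 [608.  38. 374.]
215 120 [583. -23. 350.]
225 122 [596.  -7. 350.]
225 130 [598.  -8. 333.]
220 137 [593. -18. 315.]
225 148 [588.  -7. 280.]
225 158 [589.  -8. 255.]
298 150 [579.  -2. 417.]
298 170 [535.  -6. 408.]
292 187 [474.   9. 489.]
290 210 [418.  10. 523.]
285 250 [332.  16. 576.]
280 300 [242.  20. 635.]
pos [565.5  -1.9  86.5] rot [-3.1391e+00  5.0000e-04 -1.8660e+00] t 2.53 F [ 0.  -0.6  0.3] gap 93.9
shift [0.03 0.05 7.15] turn 0.001
```

Request:
arm_command(steps=[[1,[0,0,2.0],0],[1,[0,0,2.0],0],[1,[0,0,1.5],0],[1,[0,0,0.9],0],[1,[0,0,0.4],0]])

```text
clock: 2.95
eef_pos: [565.0, -1.8, 17.0]
eef_rot: [-3.141, 0.0, -1.867]
wrist_force: [1.3, -0.3, -0.2]
finger_gap: 94.1
```

Request:
arm_command(steps=[[1,[0,0,0],0],[1,[0,0,0],0],[1,[0,0,0],0]])

```text
clock: 3.2
eef_pos: [565.3, -1.8, 17.9]
eef_rot: [-3.14, 0.0, -1.867]
wrist_force: [-0.2, 0.5, -0.4]
finger_gap: 94.0
```

Request:
arm_command(steps=[[0.3,[0,0,0.3],0],[0.3,[0,0,0],0],[0,[0,0,0],0],[0,[0,0,0],0],[0,[0,0,0],0]], force=25)

```text
clock: 3.62
eef_pos: [564.6, -1.8, 13.6]
eef_rot: [-3.141, 0.0, -1.867]
wrist_force: [0.8, 0.3, 0.2]
finger_gap: 64.1
```

Request:
arm_command(steps=[[0,[0,0,0],0],[0,[0,0,0],0],[0,[0,0,0],0],[0,[0,0,0],0],[0,[0,0,0],0]])

```text
clock: 4.03
eef_pos: [564.5, -1.8, 13.6]
eef_rot: [3.142, 0.0, -1.867]
wrist_force: [0.6, 0.4, 0.0]
finger_gap: 30.5
```

Request:
arm_command(steps=[[0,[0,0,0],0],[0,[0,0,0],0],[0,[0,0,0],0],[0,[0,0,0],0],[0,[0,0,0],0]])

```text
clock: 4.45
eef_pos: [564.5, -1.8, 13.5]
eef_rot: [3.142, -0.0, -1.867]
wrist_force: [-0.0, -0.1, -0.4]
finger_gap: 0.7
```

Run:
```python
from h import *
p,d=manip.camera('wrist'); cv2.imwrite('pics/w3.png',p[:,:,::-1])
go([565,-2,15],-1.867)
```

```text
pos [564.5  -1.8  13.5] rot [ 3.1415 -0.     -1.867 ] t 4.5 F [-0.4 -0.2  0.6] gap 0.4
shift [ 0.01 -0.05 -0.15] turn -0.0
```

View pics/w3.png

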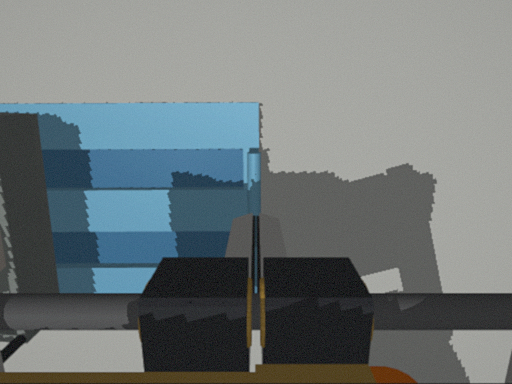

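Run:
```python
from h import *
crop('pics/w3.png',190,130,320,270,5,'pics/w3c.png')
p,d=manip.camera('scene'); cv2.imwrite('pics/s3.png',p[:,:,::-1])
crop('pics/s3.png',180,130,320,260,5,'pics/s3c.png')
```

```text
(no output)
```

View pics/w3c.png

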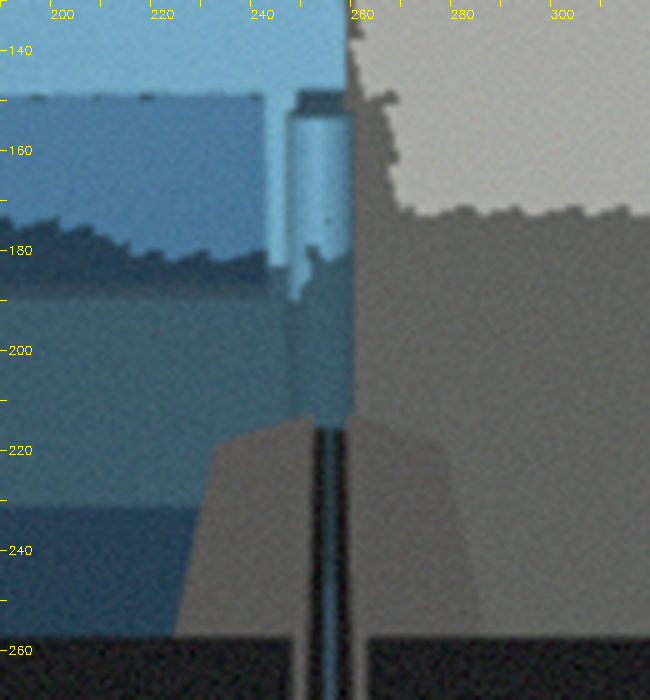

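View pics/s3c.png

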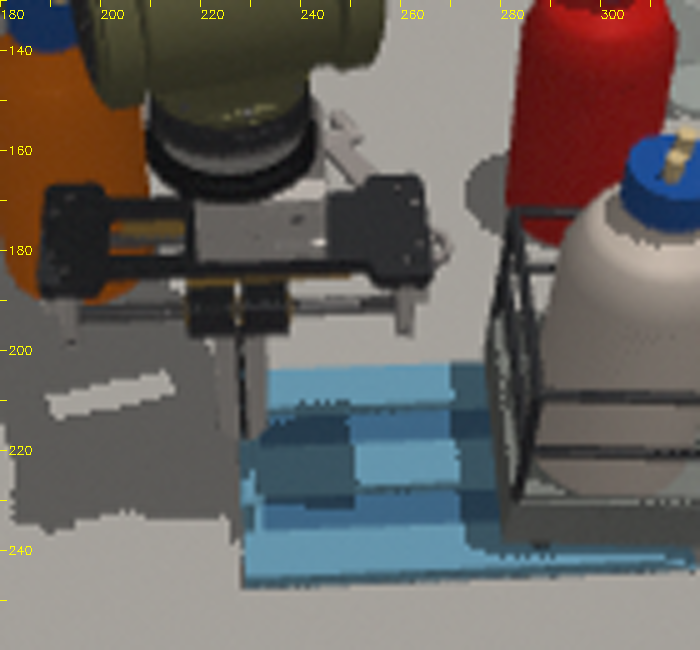

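Run:
```python
from h import *
s=manip.read_state();p=s['eef_pos'];print(s['eef_pos'],s['joints'],s['finger_gap'])
for dz in (0,10,20,30): print(dz,proj('scene',p+[0,0,dz]),proj('scene',p+[0,0,dz]+np.array([-2,-8,0])))
for q in ([605,-15.1,34],[526,10.9,34],[565.5,-2.1,34],[630,-26.6,10],[497,16.5,10]): print(q,proj('scene',q))
d=manip.camera('wrist')[1]
for v in (160,180,200,207,212,218,225,235): print(v,[round(float(d[v,u]),1) for u in (240,250,255,256,262,270)], wworld(255,v,d=float(d[v,255])).round(1))
```

```text
[564.5679387   -1.74395453  13.55728927] [-6.79754984e-02  5.13633148e-01  1.62618246e+00  2.87869245e-05
  1.00176405e+00  1.79899328e+00] 0.42167740506791584
0 (np.float64(227.80608733724466), np.float64(222.0945042319017)) (np.float64(224.66161019971267), np.float64(222.32890356963202))
10 (np.float64(227.69636413031992), np.float64(219.64736287087447)) (np.float64(224.52783269850565), np.float64(219.88175825757028))
20 (np.float64(227.58495621797093), np.float64(217.1626477600424)) (np.float64(224.39199964399623), np.float64(217.39701142371104))
30 (np.float64(227.4718244992136), np.float64(214.63948683561762)) (np.float64(224.25406329258956), np.float64(214.8737897110749))
[605, -15.1, 34] (np.float64(227.43819584996595), np.float64(230.10701738689326))
[526, 10.9, 34] (np.float64(227.67251778635506), np.float64(205.3629587198184))
[565.5, -2.1, 34] (np.float64(227.55902066398338), np.float64(217.34809121652768))
[630, -26.6, 10] (np.float64(226.38955710415786), np.float64(244.7872772792131))
[497, 16.5, 10] (np.float64(226.64021561124164), np.float64(203.32247355595553))
160 [223.9, 191.7, 192.0, 192.6, 226.7, 227.8] [601.6 -12.1  35.8]
180 [228.1, 196.1, 194.1, 195.6, 229.7, 230.7] [590.6  -8.7  36.5]
200 [223.5, 199.1, 198.2, 199.5, 233.3, 233.0] [578.8  -5.1  35.4]
207 [224.7, 199.7, 199.5, 199.6, 235.2, 234.0] [574.6  -3.8  35.3]
212 [226.9, 200.8, 199.7, 200.5, 236.7, 236.2] [571.8  -3.   35.7]
218 [180.6, 181.2, 184.8, 184.7, 181.0, 180.3] [573.4  -3.5  50.7]
225 [170.9, 170.5, 173.5, 174.4, 169.5, 170.4] [573.8  -3.6  62.3]
235 [158.0, 158.4, 162.1, 161.7, 158.5, 158.5] [573.3  -3.5  74.2]
```

The fingers read shut (gap 0.4 mm), and the picture suggests the tips may sit above the lip top. I'll get the true tip position in the tool frame from the wrist depth.

Run:
```python
from h import *
d=manip.camera('wrist')[1]
c=manip.calibration('wrist');T=c['tool_from_camera']
def tool(u,v):
    D=float(d[v,u]);return (T[:3,:3]@np.array([(u-c['cx'])/c['fx']*D,(v-c['cy'])/c['fy']*D,D])+T[:3,3]).round(1)
for u in (236,244,250,262,268,276):
    print(u,[(v,tool(u,v).tolist()) for v in (212,214,216,218,220,224,230,245,255)])
p,ds=manip.camera('scene');P=cloud('scene',ds)
for v in range(196,224,2): print(v,[P[v,u].round().tolist() for u in (224,226,229,232)])
```

```text
236 [(212, [-13.6, 0.8, 1.4]), (214, [-13.7, 2.5, 2.1]), (216, [-13.8, 4.3, 3.2]), (218, [-11.1, -10.7, -41.8]), (220, [-11.0, -10.1, -43.5]), (224, [-10.7, -10.0, -49.0]), (230, [-10.2, -10.2, -57.5]), (245, [-9.2, -10.3, -75.2]), (255, [-8.6, -10.7, -85.7])]
244 [(212, [-8.3, 0.9, 1.7]), (214, [-8.3, 2.5, 2.0]), (216, [-7.0, -10.2, -37.3]), (218, [-6.9, -10.3, -40.7]), (220, [-6.8, -10.3, -43.9]), (224, [-6.5, -10.5, -50.2]), (230, [-6.3, -10.1, -57.3]), (245, [-5.7, -10.4, -75.3]), (255, [-5.4, -10.1, -84.4])]
250 [(212, [-4.0, -6.9, -21.0]), (214, [-3.8, -10.0, -33.6]), (216, [-3.7, -10.2, -37.4]), (218, [-3.6, -10.7, -41.8]), (220, [-3.6, -10.7, -44.9]), (224, [-3.5, -10.2, -49.4]), (230, [-3.4, -10.3, -57.9]), (245, [-3.1, -10.5, -75.6]), (255, [-2.9, -10.8, -85.8])]
262 [(212, [3.8, 4.1, 10.7]), (214, [2.9, -10.6, -35.3]), (216, [2.8, -10.3, -37.5]), (218, [2.8, -10.4, -41.2]), (220, [2.7, -10.3, -43.9]), (224, [2.6, -10.4, -50.0]), (230, [2.5, -10.4, -58.0]), (245, [2.1, -10.5, -75.6]), (255, [1.9, -10.6, -85.5])]
268 [(212, [8.1, 4.8, 12.9]), (214, [8.1, 6.0, 12.1]), (216, [
[... 993 characters left out ...]
[573.0, -12.0, 82.0], [574.0, -7.0, 81.0], [576.0, -0.0, 81.0], [579.0, 7.0, 81.0]]
210 [[574.0, -13.0, 76.0], [573.0, -7.0, 73.0], [576.0, -1.0, 73.0], [579.0, 6.0, 74.0]]
212 [[571.0, -12.0, 65.0], [573.0, -8.0, 65.0], [576.0, -1.0, 66.0], [578.0, 6.0, 65.0]]
214 [[572.0, -13.0, 59.0], [575.0, -9.0, 61.0], [575.0, -1.0, 57.0], [578.0, 6.0, 57.0]]
216 [[528.0, -1.0, -2.0], [573.0, -8.0, 50.0], [575.0, -1.0, 49.0], [580.0, 6.0, 52.0]]
218 [[537.0, -4.0, -0.0], [536.0, 2.0, -3.0], [570.0, 0.0, 35.0], [547.0, 15.0, 4.0]]
220 [[542.0, -6.0, -2.0], [543.0, -1.0, -2.0], [575.0, -1.0, 34.0], [557.0, 12.0, 8.0]]
222 [[549.0, -8.0, -1.0], [551.0, -3.0, -1.0], [578.0, -2.0, 30.0], [564.0, 10.0, 9.0]]
```

Both cameras put the fingertips at z ≈ 47–48 while the reported TCP is at 13.5. The real tips are therefore about 34 mm behind the reported TCP, and the jaws closed above the lip. I'll allow for that: open part way, go 33 mm lower with the force watched, and pinch again.

Request:
arm_command(steps=[[0.5,[0,0,0],0],[0.5,[0,0,0],0],[0.5,[0,0,0],0],[0.5,[0,0,0],0],[0.5,[0,0,0],0]])

```text
clock: 5.12
eef_pos: [564.6, -1.8, 13.6]
eef_rot: [-3.142, 0.0, -1.867]
wrist_force: [-0.2, 0.6, -0.2]
finger_gap: 30.3
```

Request:
arm_command(steps=[[0.5,[0,0,0],0],[0.5,[0,0,0],0],[0.5,[0,0,0.7],0],[0.5,[0,0,0.7],0],[0.5,[0,0,0.6],0]])

```text
clock: 5.53
eef_pos: [564.2, -1.7, -7.5]
eef_rot: [3.141, -0.0, -1.867]
wrist_force: [0.2, -0.3, -0.6]
finger_gap: 47.0
```

Request:
arm_command(steps=[[0.5,[0,0,0.5],0],[0.5,[0,0,0.3],0],[0.5,[0,0,0.2],0],[0.5,[0,0,0],0],[0.5,[0,0,0],0]])

```text
clock: 5.95
eef_pos: [564.6, -1.8, -16.4]
eef_rot: [-3.142, 0.0, -1.867]
wrist_force: [-0.1, -0.3, -0.5]
finger_gap: 47.2
```

Run:
```python
from h import *
d=manip.camera('wrist')[1]
p,ds=manip.camera('scene');cv2.imwrite('pics/s4.png',p[:,:,::-1]);crop('pics/s4.png',190,180,270,260,8,'pics/s4c.png')
go([565,-2,15],-1.867)
```

```text
pos [564.8  -1.8 -16.2] rot [-3.1411e+00  1.0000e-04 -1.8670e+00] t 6.05 F [ 1.  -0.4 -0.8] gap 47.0
shift [ 0.02 -0.03 -3.12] turn -0.0
```

View pics/s4c.png

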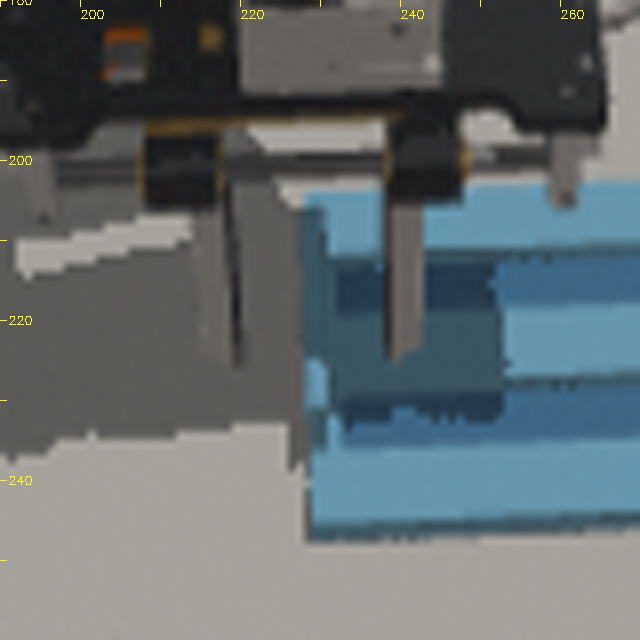

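The fingers now straddle the lip at scene (218,225) and (241,224), with the lip between them at column 228. Closing.

Request:
arm_command(steps=[[0,[0,0,0.3],0],[0,[0,0,0],0],[0,[0,0,0],0],[0,[0,0,0],0],[0,[0,0,0],0]], force=25)

```text
clock: 6.47
eef_pos: [564.6, -1.8, -19.4]
eef_rot: [-3.142, 0.0, -1.867]
wrist_force: [0.9, 0.5, 0.1]
finger_gap: 17.2
```

Request:
arm_command(steps=[[0,[0,0,0],0],[0,[0,0,0],0],[0,[0,0,0],0]])

```text
clock: 6.72
eef_pos: [564.6, -1.6, -19.4]
eef_rot: [-3.141, 0.0, -1.867]
wrist_force: [1.1, 1.9, 0.3]
finger_gap: 7.2
```

The gap is 7.2 mm, so the lip is held. Drawing slowly along tool +x.

Request:
arm_command(steps=[[0,[0.1,0,0],0],[0,[0.2,0,0],0],[0,[0.3,0,0],0],[0,[0.3,0,0],0],[0,[0.3,0,0],0]], force=30)

```text
clock: 7.13
eef_pos: [561.2, -12.6, -19.4]
eef_rot: [-3.141, 0.001, -1.867]
wrist_force: [1.9, 6.5, -0.2]
finger_gap: 7.3
```

Request:
arm_command(steps=[[0,[0.3,0,0],0],[0,[0.3,0,0],0],[0,[0.3,0,0],0],[0,[0.3,0,0],0],[0,[0.3,0,0],0]])

```text
clock: 7.55
eef_pos: [556.8, -27.0, -19.4]
eef_rot: [-3.141, 0.001, -1.867]
wrist_force: [2.5, 6.7, 0.4]
finger_gap: 6.5
```

Run:
```python
from h import *
p,ds=manip.camera('scene');cv2.imwrite('pics/s5.png',p[:,:,::-1]);crop('pics/s5.png',190,140,390,260,4,'pics/s5c.png')
go([565,-2,15],-1.867)
```

```text
pos [556.7 -27.6 -19.4] rot [-3.1415e+00  5.0000e-04 -1.8671e+00] t 7.6 F [1.1 1.4 0.7] gap 6.8
shift [-2.7  -0.05 -3.44] turn -0.0001
```

View pics/s5c.png

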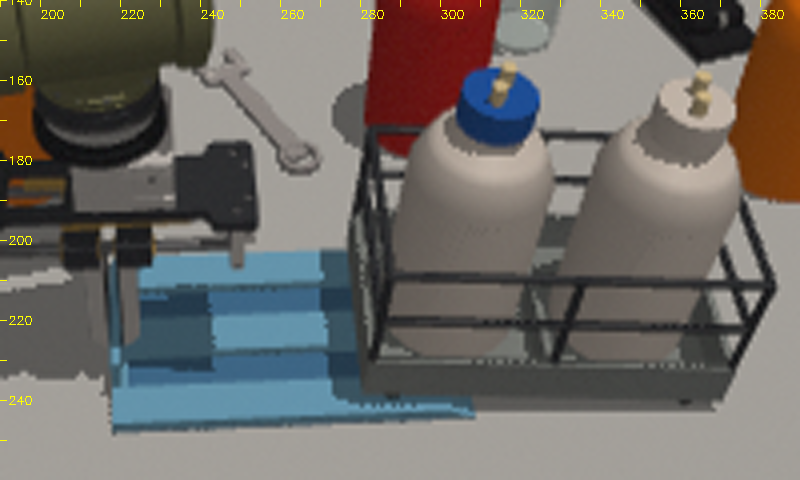

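The tray follows the lip (near rear corner at scene (308,243)) and the carrier has not shifted. Continuing.

Request:
arm_command(steps=[[0,[0.3,0,0],0],[0,[0.3,0,0],0],[0,[0.3,0,0],0],[0,[0.3,0,0],0],[0,[0.3,0,0],0]])

```text
clock: 8.02
eef_pos: [552.5, -41.4, -19.4]
eef_rot: [-3.141, 0.001, -1.867]
wrist_force: [2.1, 6.4, 0.1]
finger_gap: 7.2
```

Request:
arm_command(steps=[[0,[0.3,0,0],0],[0,[0.3,0,0],0],[0,[0.3,0,0],0],[0,[0.3,0,0],0],[0,[0.3,0,0],0]])

```text
clock: 8.43
eef_pos: [548.1, -55.8, -19.4]
eef_rot: [-3.141, 0.001, -1.867]
wrist_force: [1.8, 4.7, -0.4]
finger_gap: 6.7
```

Request:
arm_command(steps=[[0,[0.3,0,0],0],[0,[0.3,0,0],0],[0,[0.3,0,0],0],[0,[0.3,0,0],0],[0,[0.3,0,0],0]])

```text
clock: 8.85
eef_pos: [543.5, -70.7, -19.4]
eef_rot: [-3.142, 0.0, -1.867]
wrist_force: [1.1, 3.6, 0.8]
finger_gap: 6.9
```

Run:
```python
from h import *
p,ds=manip.camera('scene');cv2.imwrite('pics/s6.png',p[:,:,::-1]);crop('pics/s6.png',190,140,390,260,4,'pics/s6c.png')
go([565,-2,15],-1.867)
```

```text
pos [543.3 -71.3 -19.4] rot [ 3.1414e+00 -3.0000e-04 -1.8671e+00] t 8.9 F [-2.3 -2.4  2.7] gap 6.9
shift [-7.26 -0.05 -3.44] turn -0.0001
```

View pics/s6c.png

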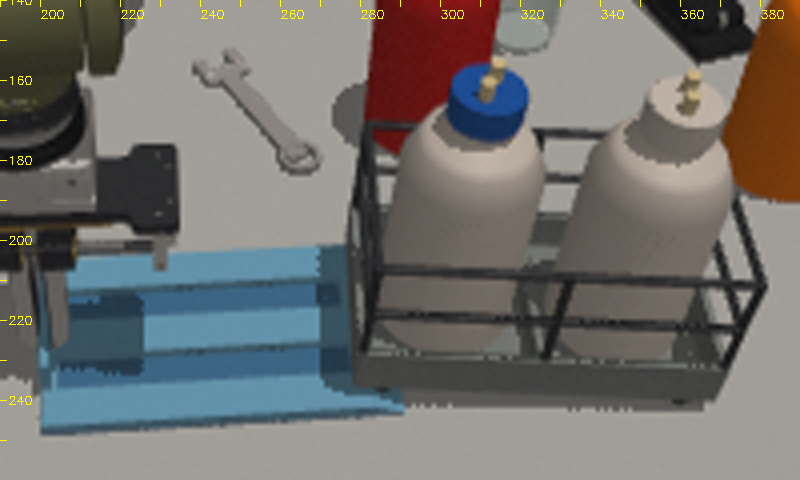

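The carrier seems to have shifted by 2–3 px. I'll measure that before pulling further.

```bash
cat > meas.py <<'E'
from h import *
def shift(a,b,pts,z,n='scene',h=7):
    A=cv2.imread(a,0).astype(np.float32);B=cv2.imread(b,0).astype(np.float32)
    for name,(u,v),zz in zip(pts,pts.values(),z):
        T=A[v-h:v+h+1,u-h:u+h+1];S=B[v-h-8:v+h+9,u-h-8:u+h+9]
        r=cv2.matchTemplate(S,T,cv2.TM_CCOEFF_NORMED);_,m,_,(x,y)=cv2.minMaxLoc(r)
        def sub(l,c,rr): return 0 if (l-2*c+rr)==0 else .5*(l-rr)/(l-2*c+rr)
        dx=x-8+(sub(r[y,x-1],r[y,x],r[y,x+1]) if 0<x<16 else 0);dy=y-8+(sub(r[y-1,x],r[y,x],r[y+1,x]) if 0<y<16 else 0)
        w=ray(n,u+dx,v+dy,zz)-ray(n,u,v,zz);print(name,'px',round(dx,2),round(dy,2),'score',round(float(m),2),'world',w.round(1))
pts={'frontfoot':(288,238),'nearfrontcorner':(282,237),'backfoot':(360,240),'backcorner':(372,235),'capA':(312,168),'capB':(361,166),'guardbackcorner':(383,211),'guardfront':(283,172)}
z=[15,20,5,15,200,200,125,140]
E
python3 - <<'E'
from meas import *
for b in('pics/s5.png','pics/s6.png'): print(b);shift('pics/scene0.png',b,pts,z)
E
```

```text
pics/s5.png
frontfoot px 0.03 0.08 score 0.99 world [ 0.3 -0.  -0. ]
nearfrontcorner px -0.04 -0.01 score 1.0 world [-0.1 -0.1  0. ]
backfoot px -0.27 0.04 score 1.0 world [-0.1 -0.7  0. ]
backcorner px -0.01 -0.02 score 1.0 world [-0.1  0.   0. ]
capA px -0.08 -0.05 score 0.99 world [-0.2 -0.1  0. ]
capB px -0.04 0.03 score 0.99 world [ 0.1 -0.2  0. ]
guardbackcorner px -0.07 -0.09 score 0.99 world [-0.3  0.   0. ]
guardfront px -0.02 -0.01 score 1.0 world [-0.1 -0.   0. ]
pics/s6.png
frontfoot px -8 -1.26 score 0.8 world [-10.4 -17.5   0. ]
nearfrontcorner px -2.47 -1.72 score 0.89 world [-7.  -3.7  0. ]
backfoot px -2.2 0.03 score 1.0 world [-1.8 -5.4 -0. ]
backcorner px -1.85 0.17 score 0.99 world [-1.1 -4.8 -0. ]
capA px -2.86 -1.18 score 0.99 world [-5.8 -4.3  0. ]
capB px -2.56 -0.35 score 0.9 world [-3.  -4.9  0. ]
guardbackcorner px -2.24 -0.25 score 0.95 world [-2.4 -4.4  0. ]
guardfront px -0.86 -0.22 score 0.95 world [-1.5 -1.7  0. ]
```

The carrier has been drawn about 5 mm and turned about 0.03 rad since the last check, still within limits. I'll slow down and measure more often.

Request:
arm_command(steps=[[0,[0.1,0,0],0],[0,[0.15,0,0],0],[0,[0.15,0,0],0],[0,[0.15,0,0],0],[0,[0.15,0,0],0]])

```text
clock: 9.32
eef_pos: [541.5, -77.4, -19.4]
eef_rot: [-3.142, 0.0, -1.867]
wrist_force: [0.6, 4.3, 1.4]
finger_gap: 7.3
```

Run:
```python
from meas import *
p,ds=manip.camera('scene');cv2.imwrite('pics/s7.png',p[:,:,::-1]);crop('pics/s7.png',190,140,390,260,4,'pics/s7c.png')
p,ds=manip.camera('wrist');cv2.imwrite('pics/w7.png',p[:,:,::-1])
go([565,-2,15],-1.867)
for a,b in(('pics/scene0.png','pics/s7.png'),('pics/s6.png','pics/s7.png')): print(b);shift(a,b,pts,z)
```

```text
pos [541.4 -77.7 -19.4] rot [ 3.1415e+00 -4.0000e-04 -1.8671e+00] t 9.42 F [-0.4  0.6  2.2] gap 6.7
shift [-7.93 -0.05 -3.44] turn -0.0001
pics/s7.png
frontfoot px 8 1.22 score 0.79 world [10.3 17.4  0. ]
nearfrontcorner px -2.42 -1.1 score 0.84 world [-5.2 -4.4  0. ]
backfoot px -2.18 0.03 score 1.0 world [-1.8 -5.3  0. ]
backcorner px -1.99 -0.04 score 0.99 world [-1.8 -4.7  0. ]
capA px -4.65 -0.22 score 0.97 world [-4.2 -9.6  0. ]
capB px -4.13 -0.08 score 0.94 world [-3.4 -8.8  0. ]
guardbackcorner px -2.92 -0.24 score 0.95 world [-2.9 -5.9  0. ]
guardfront px -1.73 -0.55 score 0.89 world [-3.3 -3.3  0. ]
pics/s7.png
frontfoot px -0.54 0.73 score 0.94 world [ 1.6 -2.2  0. ]
nearfrontcorner px -0.08 0.7 score 0.88 world [ 1.9 -1.1  0. ]
backfoot px 0.03 0.03 score 1.0 world [0.1 0.  0. ]
backcorner px -0.14 -0.19 score 0.99 world [-0.7  0.  -0. ]
capA px -1.64 1.15 score 0.96 world [ 2.2 -5.3  0. ]
capB px -1.68 0.19 score 0.95 world [-0.7 -4.   0. ]
guardbackcorner px -0.69 0.08 score 0.95 world [-0.3 -1.7  0. ]
guardfront px -0.68 -0.09 score 0.93 world [-0.8 -1.5  0. ]
```

View pics/s7c.png

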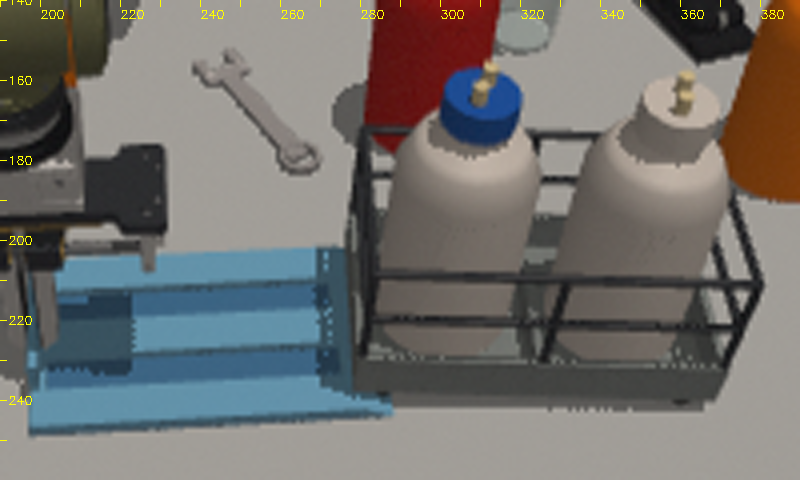

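View pics/w7.png

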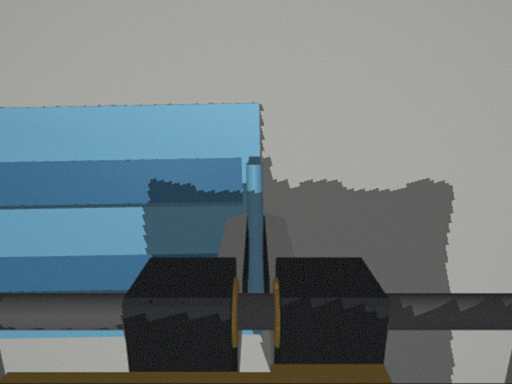

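The back feet have not moved since the last look, and the caps are moving as the carrier levels. The front feet are coming down the bevel. Continuing slowly.

Request:
arm_command(steps=[[0,[0.1,0,0],0],[0,[0.15,0,0],0],[0,[0.15,0,0],0],[0,[0.15,0,0],0],[0,[0.15,0,0],0]])

```text
clock: 9.83
eef_pos: [539.4, -84.1, -19.4]
eef_rot: [-3.142, 0.0, -1.867]
wrist_force: [0.4, 2.6, 3.2]
finger_gap: 7.0
```

Request:
arm_command(steps=[[0,[0.15,0,0],0],[0,[0.15,0,0],0],[0,[0.15,0,0],0],[0,[0.15,0,0],0],[0,[0.15,0,0],0]])

```text
clock: 10.25
eef_pos: [537.3, -91.4, -19.4]
eef_rot: [-3.141, 0.0, -1.867]
wrist_force: [0.6, 2.3, 2.3]
finger_gap: 6.7
```

Request:
arm_command(steps=[[0,[0.15,0,0],0],[0,[0.15,0,0],0],[0,[0.15,0,0],0],[0,[0.15,0,0],0],[0,[0.15,0,0],0]])

```text
clock: 10.67
eef_pos: [535.1, -98.5, -19.4]
eef_rot: [-3.141, 0.0, -1.867]
wrist_force: [1.3, 2.5, 3.8]
finger_gap: 6.8
```

Run:
```python
from meas import *
p,ds=manip.camera('scene');cv2.imwrite('pics/s8.png',p[:,:,::-1]);crop('pics/s8.png',190,140,390,260,4,'pics/s8c.png')
go([565,-2,15],-1.867)
for a,b in(('pics/scene0.png','pics/s8.png'),('pics/s7.png','pics/s8.png')): print(b);shift(a,b,pts,z)
```

```text
pos [535.  -98.7 -19.4] rot [-3.1415 -0.     -1.8671] t 10.72 F [0.3 0.1 3.6] gap 7.5
shift [-10.13  -0.04  -3.44] turn -0.0001
pics/s8.png
frontfoot px -1.19 1.2 score 0.8 world [ 2.4 -4.4  0. ]
nearfrontcorner px 5.31 1.35 score 0.78 world [ 8.3 10.8  0. ]
backfoot px -2.22 0.04 score 1.0 world [-1.8 -5.4  0. ]
backcorner px -2.13 -0.21 score 0.98 world [-2.4 -4.8 -0. ]
capA px -6.64 1.02 score 0.96 world [ -1.9 -15.8   0. ]
capB px -6.2 0.42 score 0.92 world [ -3.5 -14.3   0. ]
guardbackcorner px -3.72 -0.08 score 0.92 world [-3.1 -8.   0. ]
guardfront px -2.41 -0.94 score 0.85 world [-5.2 -4.3  0. ]
pics/s8.png
frontfoot px -5.8 0.76 score 0.92 world [ -2.7 -14.8   0. ]
nearfrontcorner px -2.27 1.3 score 0.84 world [ 1.8 -7.   0. ]
backfoot px -0.01 0.03 score 1.0 world [ 0.1 -0.1  0. ]
backcorner px -0.14 -0.17 score 0.99 world [-0.6 -0.  -0. ]
capA px -1.8 1.44 score 0.95 world [ 3.  -6.1  0. ]
capB px -2.03 0.62 score 0.91 world [ 0.3 -5.6  0. ]
guardbackcorner px -0.84 0.21 score 0.98 world [-0.1 -2.2  0. ]
guardfront px -0.73 0.13 score 0.92 world [-0.2 -1.9  0. ]
```

View pics/s8c.png

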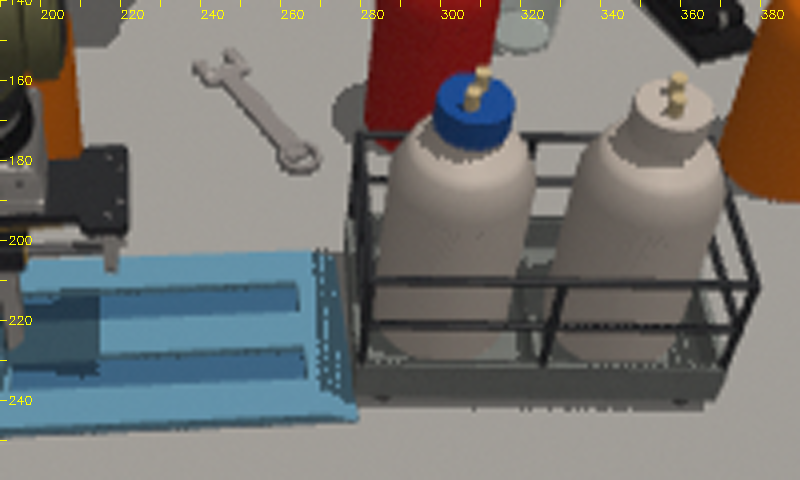

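The carrier is down on its feet and the tray's rear edge is just emerging. Drawing about 45 mm more for working room.

Request:
arm_command(steps=[[0,[0.2,0,0],0],[0,[0.3,0,0],0],[0,[0.3,0,0],0],[0,[0.3,0,0],0],[0,[0.3,0,0],0]])

```text
clock: 11.13
eef_pos: [530.9, -112.1, -19.4]
eef_rot: [-3.142, 0.0, -1.867]
wrist_force: [0.9, 3.0, 3.6]
finger_gap: 6.8
```

Request:
arm_command(steps=[[0,[0.3,0,0],0],[0,[0.3,0,0],0],[0,[0.3,0,0],0],[0,[0.3,0,0],0],[0,[0.3,0,0],0]])

```text
clock: 11.55
eef_pos: [526.5, -126.4, -19.4]
eef_rot: [3.142, 0.0, -1.867]
wrist_force: [0.8, 2.4, 4.1]
finger_gap: 7.2
```

Request:
arm_command(steps=[[0,[0.3,0,0],0],[0,[0.3,0,0],0],[0,[0.3,0,0],0],[0,[0.3,0,0],0],[0,[0.2,0,0],0]])

```text
clock: 11.97
eef_pos: [522.4, -139.8, -19.4]
eef_rot: [-3.142, 0.0, -1.867]
wrist_force: [0.3, 3.9, 5.3]
finger_gap: 7.0
```

Request:
arm_command(steps=[[0,[0,0,0],0],[0.4,[0,0,0],0],[0.4,[0,0,0],0],[0.4,[0,0,0],0],[0.4,[0,0,0],0]])

```text
clock: 12.38
eef_pos: [522.3, -139.4, -19.7]
eef_rot: [3.141, -0.0, -1.867]
wrist_force: [0.2, 0.1, -0.3]
finger_gap: 30.2
```

Request:
arm_command(steps=[[0.5,[0,0,-2.0],0],[0.5,[0,0,-4.0],0],[0.5,[0,0,-4.0],0],[0.5,[0,0,-4.0],0],[0.5,[0,0,-4.0],0]])

```text
clock: 12.8
eef_pos: [522.0, -139.3, 162.4]
eef_rot: [3.141, -0.0, -1.867]
wrist_force: [-0.5, -0.5, 0.9]
finger_gap: 47.1
```

Run:
```python
from meas import *
go([565,-2,15],-1.867)
p,ds=manip.camera('scene');cv2.imwrite('pics/s9.png',p[:,:,::-1]);crop('pics/s9.png',170,140,390,260,3,'pics/s9c.png')
s=manip.read_state();print(s['eef_pos'],s['eef_rot'])
p,ds=manip.camera('wrist');cv2.imwrite('pics/w9.png',p[:,:,::-1])
s=manip.read_state();print(s['eef_pos'],s['eef_rot'])
for a,b in(('pics/scene0.png','pics/s9.png'),('pics/s8.png','pics/s9.png')): print(b);shift(a,b,pts,z)
```

```text
pos [ 522.  -139.3  162.4] rot [ 3.1412e+00 -1.0000e-04 -1.8668e+00] t 12.8 F [-0.5 -0.5  0.9] gap 47.1
shift [-14.38  -0.11  14.74] turn 0.0002
[ 524.97122758 -140.21769659  170.66061186] [-3.13096658e+00 -4.00895127e-04 -1.86677537e+00]
[ 524.9277432  -140.22096467  166.95862931] [-3.13149840e+00 -3.63373993e-04 -1.86684109e+00]
pics/s9.png
frontfoot px -2.53 1.18 score 0.81 world [ 1.2 -7.5  0. ]
nearfrontcorner px 0.8 1.3 score 0.78 world [4.4 0.3 0. ]
backfoot px -2.22 0.04 score 1.0 world [-1.8 -5.4  0. ]
backcorner px -2.13 -0.2 score 0.98 world [-2.4 -4.8 -0. ]
capA px -6.64 1.01 score 0.96 world [ -1.9 -15.8   0. ]
capB px -6.2 0.42 score 0.92 world [ -3.5 -14.3   0. ]
guardbackcorner px -3.72 -0.07 score 0.92 world [-3.1 -8.   0. ]
guardfront px -2.41 -0.94 score 0.85 world [-5.2 -4.3  0. ]
pics/s9.png
frontfoot px 0.05 0.06 score 1.0 world [0.2 0.  0. ]
nearfrontcorner px 0.11 0.19 score 0.96 world [0.6 0.  0. ]
backfoot px 0.01 0.04 score 1.0 world [ 0.1 -0.  -0. ]
backcorner px -0.01 -0.0 score 1.0 world [-0. -0. -0.]
capA px 0.02 0.03 score 1.0 world [ 0.1 -0.   0. ]
capB px -0.01 0.04 score 1.0 world [ 0.1 -0.1  0. ]
guardbackcorner px 0.05 -0.01 score 1.0 world [0.  0.1 0. ]
guardfront px -0.03 0.04 score 1.0 world [ 0.1 -0.1  0. ]
```

View pics/s9c.png

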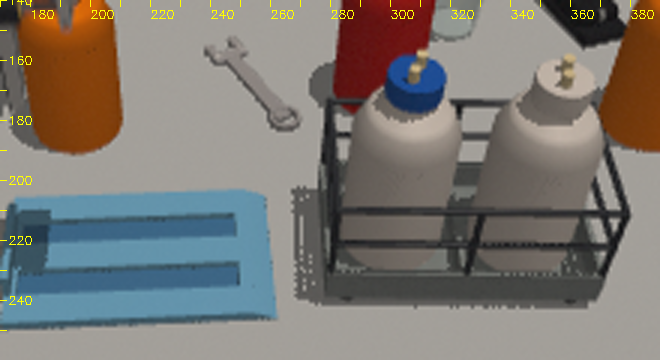

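View pics/w9.png

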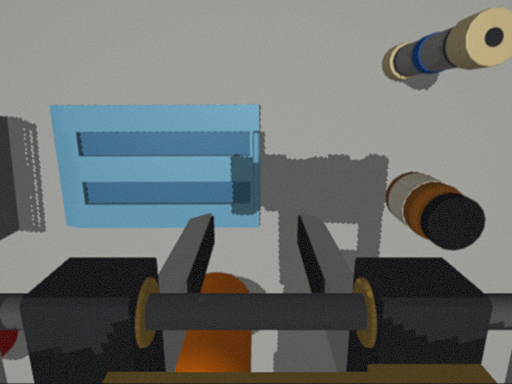

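The tray is out with its rear edge about 45 mm clear of the carrier. The carrier stands level about 5–6 mm from its start, and nothing has moved since the last look. Next I'll turn the tool and go over the column.

Request:
arm_command(steps=[[0.8,[0,0,-1.0],-0.12],[0.8,[0,0,-1.0],-0.12],[0.8,[0,0,-1.0],-0.12],[0.8,[0,0,0],-0.12],[0.8,[0,0,0],-0.12]])

```text
clock: 13.32
eef_pos: [522.5, -139.4, 190.2]
eef_rot: [3.142, 0.0, -1.261]
wrist_force: [-0.4, 0.2, -0.8]
finger_gap: 74.5
```

Request:
arm_command(steps=[[0.8,[0,0,0],-0.12],[0.8,[0,0,0],-0.12],[0.8,[0,0,0],-0.12],[0.8,[0,0,0],-0.12],[0.8,[0,0,0],-0.12]])

```text
clock: 13.73
eef_pos: [522.3, -139.4, 189.6]
eef_rot: [3.141, 0.001, -0.661]
wrist_force: [-0.2, 0.0, -0.4]
finger_gap: 75.5
```

Request:
arm_command(steps=[[0.8,[0,0,0],-0.12],[0.8,[0,0,0],-0.12],[0.8,[0,0,0],-0.13],[0.8,[2.2,3.0,0],0],[0.8,[2.2,3.0,0],0]])

```text
clock: 14.15
eef_pos: [546.9, -209.7, 190.2]
eef_rot: [-3.142, 0.0, -0.298]
wrist_force: [0.2, -0.3, 0.3]
finger_gap: 75.3
```

Request:
arm_command(steps=[[0.8,[2.2,3.0,0],0],[0.8,[2.2,3.0,0],0],[0.8,[1.6,2.0,0],0],[0.8,[0,0,0],0],[0.8,[0,0,0],0]])

```text
clock: 14.57
eef_pos: [579.8, -304.7, 188.7]
eef_rot: [-3.141, 0.002, -0.303]
wrist_force: [-1.2, 0.4, 0.4]
finger_gap: 75.3
```

Request:
arm_command(steps=[[0.8,[0,0,0],0],[0.8,[0,0,0],0],[0.8,[0,0,0],0]])

```text
clock: 14.82
eef_pos: [580.2, -303.1, 190.9]
eef_rot: [3.142, -0.0, -0.301]
wrist_force: [-0.3, 0.7, -0.6]
finger_gap: 75.4
```

Run:
```python
from h import *
go([587,-316,195],-0.2962)
p,d=manip.camera('wrist');cv2.imwrite('pics/w10.png',p[:,:,::-1]);np.save('pics/w10_d.npy',d)
go([587,-316,195],-0.2962)
```

```text
pos [ 580.2 -303.1  190.9] rot [ 3.1415e+00 -4.0000e-04 -3.0090e-01] t 14.82 F [-0.3  0.7 -0.6] gap 75.4
shift [ 1.03  1.03 -0.41] turn -0.0047
pos [ 580.2 -303.2  190.9] rot [ 3.1415e+00 -4.0000e-04 -3.0100e-01] t 14.87 F [-0.2 -0.4 -1.1] gap 75.2
shift [ 1.03  1.02 -0.41] turn -0.0048
```

View pics/w10.png

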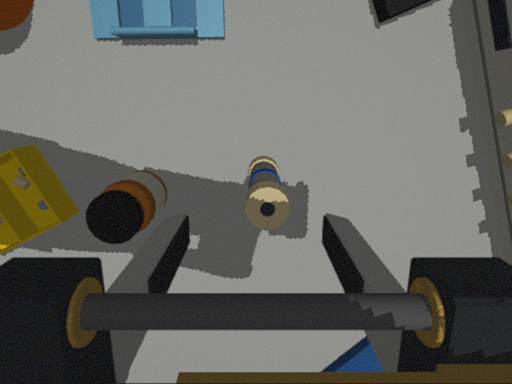

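Run:
```python
from h import *
d=np.load('pics/w10_d.npy');pos=np.array([580.2,-303.15,190.9]);rot=np.array([np.pi,-.0004,-.301])
K=dict(pos=pos,rot=rot)
print('colz',[wworld(u,v,d=float(d[v,u]),**K).round(1).tolist() for u,v in((255,212),(267,222),(280,212),(267,198))])
C=wworld(267,208.5,150,**K);print('col',C, 'base',wworld(263.5,168,0,**K))
crop('pics/w10.png',80,0,240,60,5,'pics/w10c.png');crop('pics/w10.png',220,140,320,240,6,'pics/w10d.png')
go([C[0],C[1],97.5],-0.2962)
```

```text
colz [[576.6, -316.6, 151.8], [583.2, -327.2, 152.1], [595.2, -322.5, 151.5], [588.8, -308.5, 151.5]]
col [ 586.24434715 -317.19321189  150.        ] base [ 587.44136288 -315.65542656    0.        ]
pos [ 580.2 -303.2  190.9] rot [ 3.1415e+00 -4.0000e-04 -3.0100e-01] t 14.87 F [-0.2 -0.4 -1.1] gap 75.2
shift [0.99 1.16 9.34] turn -0.0048
```

View pics/w10c.png

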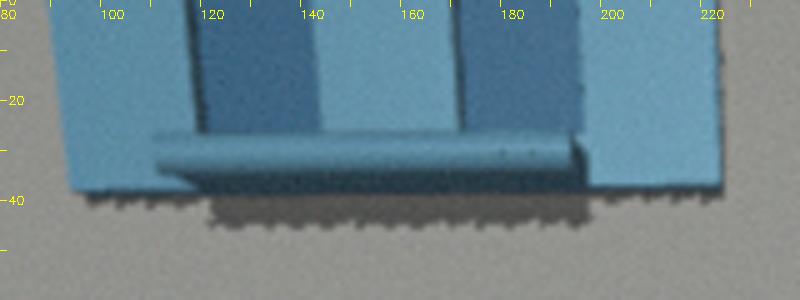

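View pics/w10d.png

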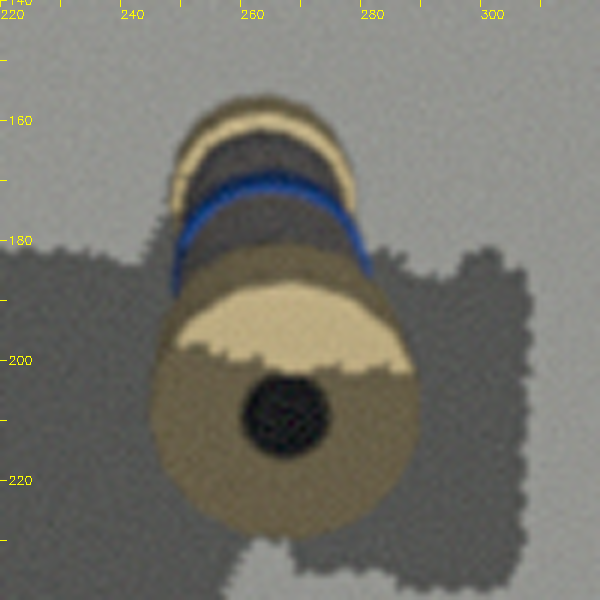

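Run:
```python
from h import *
K=dict(pos=np.array([580.2,-303.15,190.9]),rot=np.array([np.pi,-.0004,-.301]))
a=wworld(94.5,38,10,**K);b=wworld(224,36.8,10,**K);print(a,b,np.linalg.norm(a-b),(a+b)/2,np.arctan2(*(a-b)[1::-1])-np.pi/2)
l=wworld(111,30,34,**K);r=wworld(195.5,29.3,34,**K);print('lip',(l+r)/2,np.linalg.norm(l-r))
for s,e,z in (((118.5,10),(120.5,26),10),((171,5),(172.5,26),10),((224,5),(224,36),10)):
    p=wworld(*s,z,**K);q=wworld(*e,z,**K);print(np.arctan2(*(p-q)[1::-1]))
```

```text
[ 455.0537313  -122.70224074   10.        ] [ 588.99939    -162.94362622   10.        ] 139.85996064393376 [ 522.02656065 -142.82293348   10.        ] 1.2789444588507406
lip [ 523.81950685 -139.85064111   34.        ] 85.2270508108485
1.3070372962744252
1.2870405771554423
1.2472924390918365
```

Request:
arm_command(steps=[[0.8,[0.5,0.6,0],0],[0.8,[0.49,0.56,0],0],[0.8,[0,0,2.0],0],[0.8,[0,0,3.0],0],[0.8,[0,0,2.3],0]])

```text
clock: 15.28
eef_pos: [586.1, -318.6, 115.8]
eef_rot: [-3.142, 0.0, -0.302]
wrist_force: [0.1, 0.5, -0.1]
finger_gap: 75.2
```

Request:
arm_command(steps=[[0.8,[0,0,1.4],0],[0.8,[0,0,0.6],0],[0.8,[0,0,0],0],[0.8,[0,0,0],0],[0.8,[0,0,0],0]])

```text
clock: 15.7
eef_pos: [586.8, -318.6, 99.0]
eef_rot: [3.141, -0.002, -0.302]
wrist_force: [0.6, 0.8, 0.1]
finger_gap: 75.3
```

Run:
```python
from h import *
go([586.2,-317.2,98],-0.2962)
p,d=manip.camera('wrist');cv2.imwrite('pics/w11.png',p[:,:,::-1])
p,d=manip.camera('scene');cv2.imwrite('pics/s11.png',p[:,:,::-1]);crop('pics/s11.png',50,130,170,290,4,'pics/s11c.png')
go([586.2,-317.2,98],-0.2962)
```

```text
pos [ 586.8 -318.6   99. ] rot [ 3.1411e+00 -2.1000e-03 -3.0210e-01] t 15.7 F [0.6 0.8 0.1] gap 75.3
shift [-0.1  -0.12  0.1 ] turn -0.0059
pos [ 586.7 -318.5   98.9] rot [ 3.1411e+00 -2.0000e-03 -3.0200e-01] t 15.8 F [-0.1  0.5  0.3] gap 75.3
shift [-0.08 -0.1   0.09] turn -0.0058
```

View pics/w11.png

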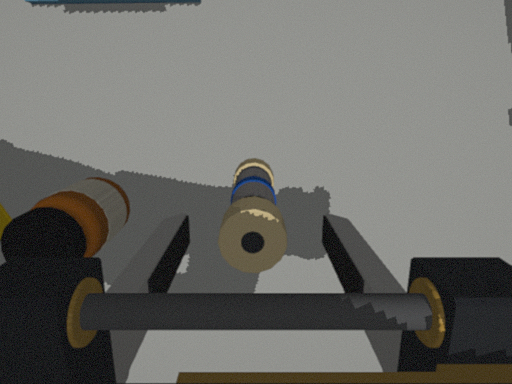

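View pics/s11c.png

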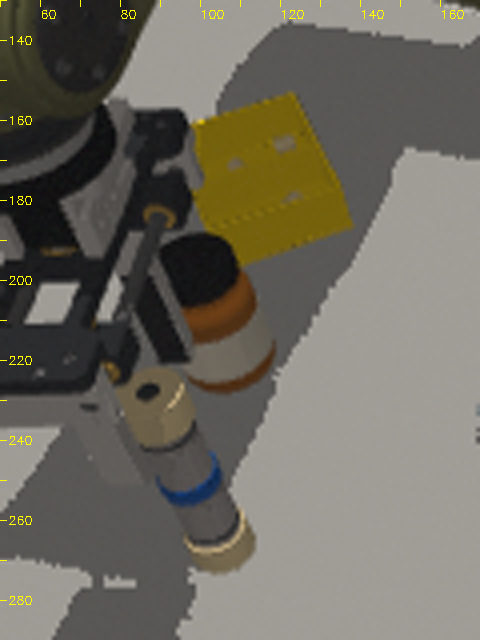

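The open fingers (wrist columns 188 and 322) straddle the column top at (253,242), about 1 mm off centre. Closing gently.

Request:
arm_command(steps=[[0.2,[-0.1,-0.1,0.1],-0.006],[0.2,[0,0,0],0],[0.2,[0,0,0],0],[0.2,[0,0,0],0],[0.2,[0,0,0],0]], force=15)

```text
clock: 16.22
eef_pos: [585.5, -316.9, 96.6]
eef_rot: [3.142, -0.0, -0.296]
wrist_force: [0.2, 0.1, 0.1]
finger_gap: 45.3
```

Request:
arm_command(steps=[[0.2,[0,0,0],0],[0.2,[0,0,0],0],[0.2,[0,0,0],0]])

```text
clock: 16.47
eef_pos: [585.5, -316.9, 96.6]
eef_rot: [3.142, -0.0, -0.296]
wrist_force: [-0.6, 0.2, -0.3]
finger_gap: 35.9
```

Held, gap 35.9 mm. I'll grip more firmly for the carry, lift, and take it across with gentle ramps.

Request:
arm_command(steps=[[0,[0,0,0],0],[0,[0,0,-0.4],0],[0,[0,0,-1.0],0],[0,[0,0,-1.6],0],[0,[0,0,-1.6],0]], force=35)

```text
clock: 16.88
eef_pos: [585.2, -316.7, 143.2]
eef_rot: [-3.141, 0.001, -0.296]
wrist_force: [0.3, -0.4, -4.4]
finger_gap: 35.4
```

Request:
arm_command(steps=[[0,[0,0,-1.0],0],[0,[0,0,-0.4],0],[0,[-0.2,-0.8,0],0],[0,[-0.4,-1.6,0],0],[0,[-0.6,-2.4,0],0]])

```text
clock: 17.3
eef_pos: [587.3, -266.8, 155.0]
eef_rot: [-3.141, 0.002, -0.298]
wrist_force: [-0.1, 0.1, -4.5]
finger_gap: 35.6
```

Run:
```python
from h import *
p,d=manip.camera('scene');cv2.imwrite('pics/s12.png',p[:,:,::-1]);crop('pics/s12.png',50,130,210,290,4,'pics/s12c.png')
go([604.7,32.9,160],-0.296)
```

```text
pos [ 588.1 -261.5  155.3] rot [-3.1395e+00  2.4000e-03 -2.9420e-01] t 17.35 F [ 1.6  5.5 -4.5] gap 35.6
shift [ -6.95 -28.65  -0.47] turn 0.0018
```

View pics/s12c.png

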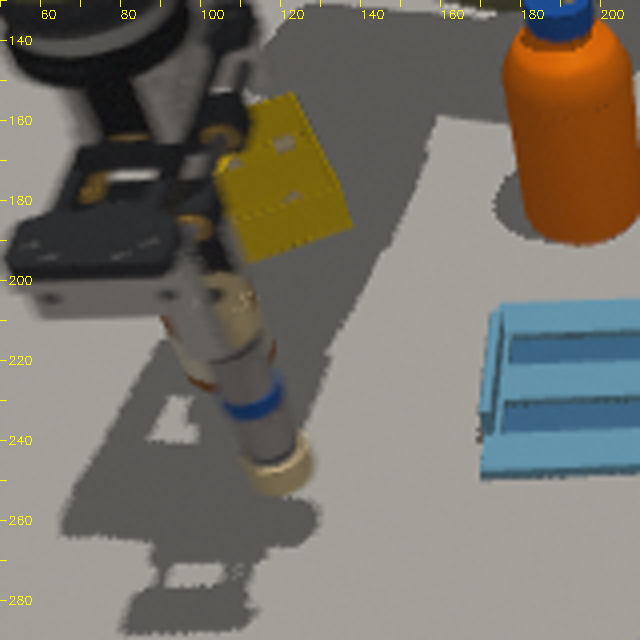

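The column hangs upright in the grip with its foot at scene (119,250). Carrying on to the tray.

Request:
arm_command(steps=[[0,[-0.3,-1.2,0],0],[0,[-0.5,-2.2,0],0],[0,[-0.6,-2.5,0],0],[0,[-0.6,-2.5,0],0],[0,[-0.6,-2.5,0],0]])

```text
clock: 17.77
eef_pos: [594.5, -153.4, 155.8]
eef_rot: [-3.141, 0.001, -0.296]
wrist_force: [0.3, -0.0, -5.2]
finger_gap: 35.5
```

Request:
arm_command(steps=[[0,[-0.6,-2.5,0],0],[0,[-0.6,-2.5,0],0],[0,[-0.6,-2.5,0],0],[0,[-0.6,-2.5,0],0],[0,[-0.6,-2.3,0],0]])

```text
clock: 18.18
eef_pos: [601.5, -26.7, 155.9]
eef_rot: [3.142, 0.001, -0.295]
wrist_force: [0.7, -0.3, -4.6]
finger_gap: 35.2
```

Request:
arm_command(steps=[[0,[-0.5,-2.1,0],0],[0,[-0.4,-1.5,0],0],[0,[-0.2,-0.9,0],0],[0,[0,-0.3,0],0],[0,[0,0,0],0]])

```text
clock: 18.6
eef_pos: [605.5, 20.5, 156.3]
eef_rot: [3.141, 0.0, -0.295]
wrist_force: [-0.1, -0.3, -4.3]
finger_gap: 35.2
```

Request:
arm_command(steps=[[0,[0,0,0],0],[0,[0,0,0],0],[0,[0,0,0],0]])

```text
clock: 18.85
eef_pos: [605.6, 19.1, 156.5]
eef_rot: [3.141, 0.0, -0.297]
wrist_force: [-0.2, 0.8, -4.3]
finger_gap: 35.6
```

Run:
```python
from h import *
p,d=manip.camera('scene');cv2.imwrite('pics/s13.png',p[:,:,::-1]);crop('pics/s13.png',160,110,330,260,4,'pics/s13c.png')
p,d=manip.camera('wrist');cv2.imwrite('pics/w13.png',p[:,:,::-1])
go([604.7,32.9,160],-0.296)
```

```text
pos [605.6  19.3 156.5] rot [ 3.1415e+00  1.0000e-04 -2.9680e-01] t 18.95 F [-0.3  0.2 -3.9] gap 35.3
shift [-0.48 -1.27 -0.35] turn -0.0008
```

View pics/s13c.png

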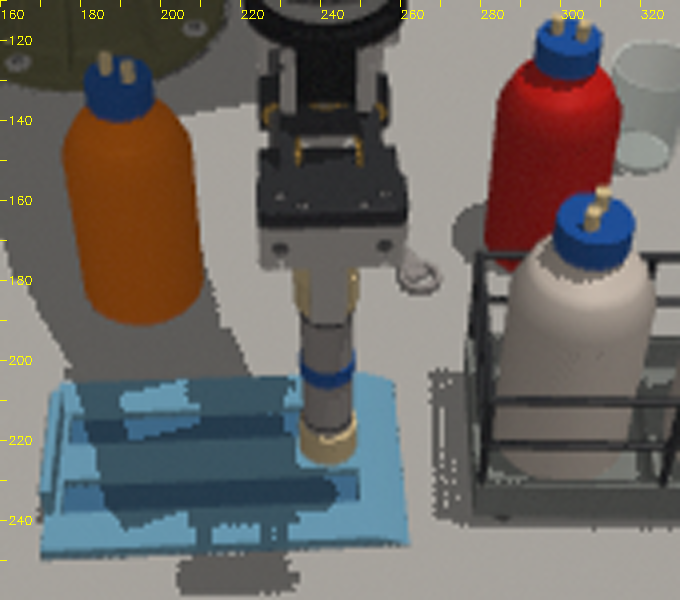

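View pics/w13.png

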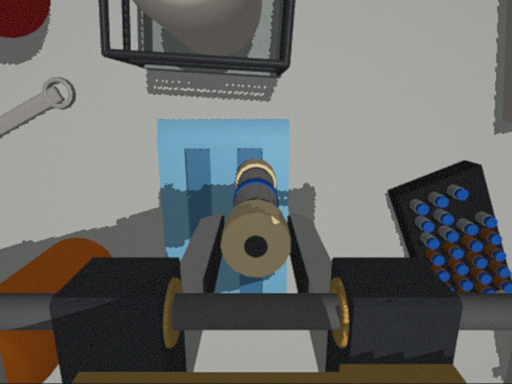

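The wrist view shows the column over the right-hand groove, with the groove's far end at (237–263, 148). I'll measure the groove in this view.

Run:
```python
from h import *
crop('pics/w13.png',140,100,310,230,4,'pics/w13c.png')
```

```text
(no output)
```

View pics/w13c.png

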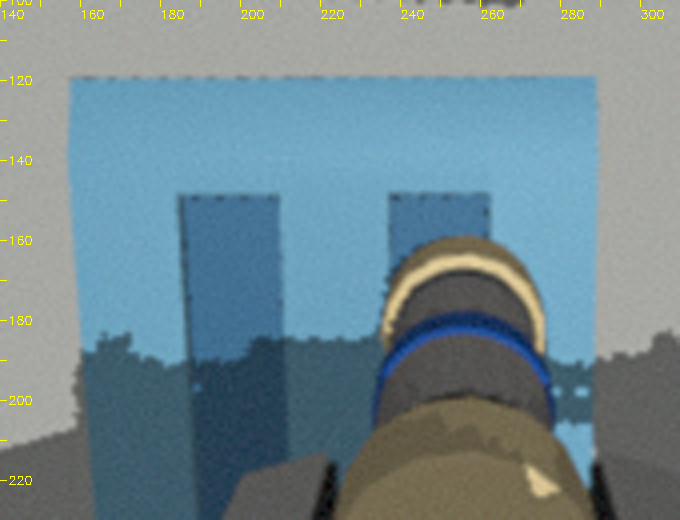

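```bash
cat >> h.py <<'E'
def totray(P,o,yaw):
    d=np.asarray(P)[:2]-o; return np.array([d@[cos(yaw),sin(yaw)],d@[-sin(yaw),cos(yaw)]])
E
python3 - <<'E'
from h import *
K=dict(pos=np.array([605.6,19.2,156.5]),rot=np.array([np.pi,0,-.2966]))
a=wworld(158,119.3,1,**K);b=wworld(288.7,119.3,1,**K);print('rear',a,b,np.linalg.norm(a-b),np.arctan2(*(a-b)[1::-1])-np.pi/2)
m=(a+b)/2;yaw=1.2745
o=m[:2]-115*np.array([cos(yaw),sin(yaw)]);print('origin',o)
for n,(u,v),z in [('gR l',(237.3,149),10),('gR r',(262.7,149),10),('gL l',(184.7,149),10),('gL r',(209.5,149),10),('gL l2',(188.5,220),10),('gL r2',(211.5,215),10),('col',(256,244),192),('colfoot',(255.7,160+0),50),('TCP',None,0),('rearA',(158,119.3),1)]:
    P=K['pos'] if n=='TCP' else wworld(u,v,z,**K)
    print(n,totray(P,o,yaw).round(1))
print('o from lip', np.array([522.8,-139.7])+112*np.array([cos(yaw),sin(yaw)]))
E
```

```text
rear [521.41990671  97.66363971   1.        ] [655.07805491  56.90082406   1.        ] 139.73584980432867 1.2747786967752406
origin [554.67128843 -32.70657925]
gR l [ 84.4 -15. ]
gR r [ 84.4 -42.1]
gL l [84.4 41.1]
gL r [84.4 14.6]
gL l2 [ 4.1 40.9]
gL r2 [10.1 14.9]
col [ 57.3 -34.7]
colfoot [ 79.7 -34.6]Traceback (most recent call last):
  File "<stdin>", line 6, in <module>
TypeError: cannot unpack non-iterable NoneType object
```

Request:
arm_command(steps=[[0,[-0.25,-0.6,0.3],0],[0,[-0.25,-0.6,1.0],0],[0,[0,0,1.3],0],[0,[0,0,1.0],0],[0,[0,0,0.6],0]])

```text
clock: 19.37
eef_pos: [603.6, 33.3, 112.4]
eef_rot: [3.141, 0.002, -0.296]
wrist_force: [0.0, -0.3, -4.9]
finger_gap: 35.7
```

Request:
arm_command(steps=[[0,[0,0,0.3],0],[0,[0,0,0.1],0],[0,[0,0,0],0],[0,[0,0,0],0],[0,[0,0,0],0]])

```text
clock: 19.78
eef_pos: [604.6, 32.8, 111.1]
eef_rot: [-3.141, -0.001, -0.296]
wrist_force: [0.3, 0.5, -4.5]
finger_gap: 35.9
```

Run:
```python
from h import *
go([604.7,32.9,106.6],-0.296)
p,d=manip.camera('scene');cv2.imwrite('pics/s14.png',p[:,:,::-1]);crop('pics/s14.png',160,110,330,260,4,'pics/s14c.png')
p,d=manip.camera('wrist');cv2.imwrite('pics/w14.png',p[:,:,::-1])
go([604.7,32.9,106.6],-0.296)
s=manip.read_state();print(totray(s['eef_pos'],np.array([554.9,-32.7]),1.2747))
```

```text
pos [604.6  32.8 111.1] rot [-3.1413e+00 -1.0000e-03 -2.9610e-01] t 19.78 F [ 0.3  0.5 -4.5] gap 35.9
shift [ 0.   -0.01  0.45] turn -0.0001
pos [604.5  32.8 111. ] rot [-3.1414e+00 -6.0000e-04 -2.9610e-01] t 19.88 F [ 0.3 -0.3 -4.4] gap 35.5
shift [ 0.02 -0.01  0.44] turn -0.0001
[ 77.15092736 -28.33631274]
```

View pics/s14c.png

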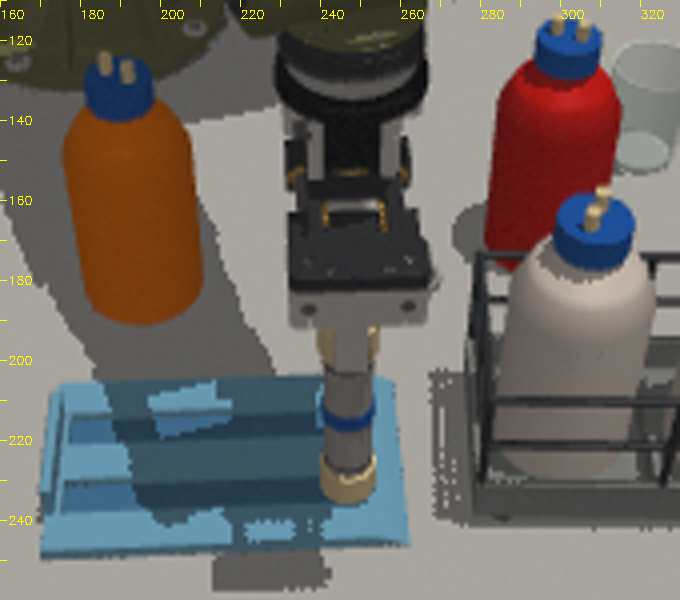

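View pics/w14.png

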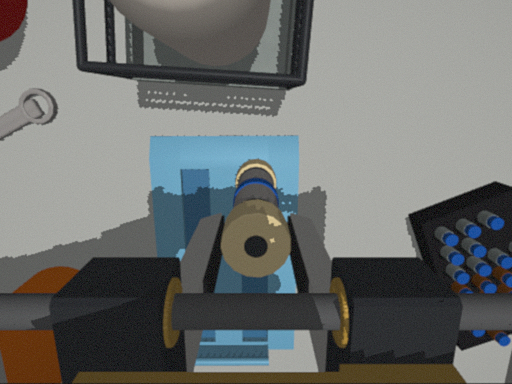

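Column is above the groove, on its centre line (tray y −28.3). Lowering to touch.

Request:
arm_command(steps=[[0,[0,0,0.2],0],[0,[0,0,0.15],0],[0,[0,0,0.05],0],[0,[0,0,0],0]], force=15)

```text
clock: 20.22
eef_pos: [604.4, 32.9, 106.6]
eef_rot: [-3.142, -0.0, -0.296]
wrist_force: [-1.1, 0.2, -3.5]
finger_gap: 35.8
```

Request:
arm_command(steps=[[0,[0,0,0.1],0],[0,[0,0,0],0]])

```text
clock: 20.38
eef_pos: [604.7, 33.0, 106.5]
eef_rot: [-3.141, -0.001, -0.296]
wrist_force: [-2.9, 1.2, 4.7]
finger_gap: 35.3
```

Run:
```python
import numpy as np
th=np.arange(0,1.5709,0.05); th=np.append(th,np.pi/2)
X=12*(1-np.cos(th))+141*np.sin(th); D=141*(1-np.cos(th))-12*np.sin(th)
for i in range(1,len(th)): print(round(th[i],2),'dy %.2f dz %.2f'%((X[i]-X[i-1])/10,(D[i]-D[i-1])/10),'cum',X[i].round(1),D[i].round(1))
```

```text
0.05 dy 0.71 dz -0.04 cum 7.1 -0.4
0.1 dy 0.71 dz -0.01 cum 14.1 -0.5
0.15 dy 0.71 dz 0.03 cum 21.2 -0.2
0.2 dy 0.70 dz 0.06 cum 28.3 0.4
0.25 dy 0.70 dz 0.10 cum 35.3 1.4
0.3 dy 0.69 dz 0.13 cum 42.2 2.8
0.35 dy 0.69 dz 0.17 cum 49.1 4.4
0.4 dy 0.68 dz 0.20 cum 55.9 6.5
0.45 dy 0.67 dz 0.24 cum 62.5 8.8
0.5 dy 0.65 dz 0.27 cum 69.1 11.5
0.55 dy 0.64 dz 0.30 cum 75.5 14.5
0.6 dy 0.62 dz 0.33 cum 81.7 17.9
0.65 dy 0.61 dz 0.36 cum 87.8 21.5
0.7 dy 0.59 dz 0.39 cum 93.7 25.4
0.75 dy 0.57 dz 0.42 cum 99.3 29.7
0.8 dy 0.55 dz 0.45 cum 104.8 34.2
0.85 dy 0.52 dz 0.48 cum 110.0 38.9
0.9 dy 0.50 dz 0.50 cum 115.0 44.0
0.95 dy 0.47 dz 0.53 cum 119.7 49.2
1.0 dy 0.45 dz 0.55 cum 124.2 54.7
1.05 dy 0.42 dz 0.57 cum 128.3 60.4
1.1 dy 0.39 dz 0.59 cum 132.2 66.3
1.15 dy 0.36 dz 0.61 cum 135.8 72.5
1.2 dy 0.33 dz 0.63 cum 139.1 78.7
1.25 dy 0.30 dz 0.64 cum 142.0 85.2
1.3 dy 0.26 dz 0.66 cum 144.7 91.7
1.35 dy 0.23 dz 0.67 cum 146.9 98.4
1.4 dy 0.20 dz 0.68 cum 148.9 105.2
1.45 dy 0.16 dz 0.69 cum 150.5 112.1
1.5 dy 0.13 dz 0.70 cum 151.8 119.1
1.55 dy 0.09 dz 0.70 cum 152.7 126.1
1.57 dy 0.03 dz 0.29 cum 153.0 129.0
```

The foot is on the lands (force went from −4.5 to +4.7 N). I'll start tilting: top toward tray −x (tool +y), letting the column pivot in a light grip.

Request:
arm_command(steps=[[0,[0,0.3,0],0],[0,[0,0.5,0],0],[0,[0,0.6,0],0],[0,[0,0.7,0.03],0],[0,[0,0.7,0.05],0]], force=12)

```text
clock: 20.8
eef_pos: [596.0, 5.2, 104.7]
eef_rot: [3.142, -0.0, -0.296]
wrist_force: [0.4, 0.8, 0.5]
finger_gap: 36.1
```

Run:
```python
from h import *
go([604.7,32.9,106.6],-0.296)
p,d=manip.camera('scene');cv2.imwrite('pics/s15.png',p[:,:,::-1]);crop('pics/s15.png',160,110,330,260,4,'pics/s15c.png')
```

```text
pos [596.    5.2 104.7] rot [ 3.1416e+00 -1.0000e-04 -2.9620e-01] t 20.8 F [0.4 0.8 0.5] gap 36.1
shift [ 0.03 -2.9  -0.19] turn -0.0002
```

View pics/s15c.png

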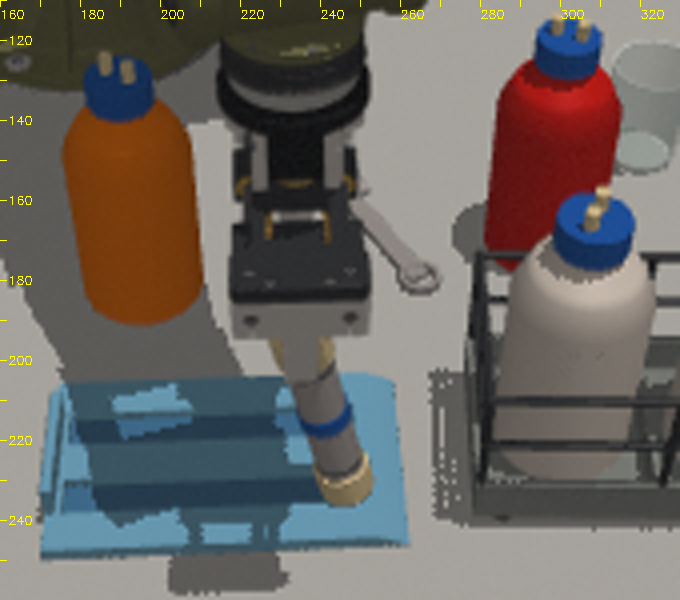

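It pivots as intended: tilted about 0.2 rad with the foot in place at scene (246,231) and low force. Continuing along the arc.

Request:
arm_command(steps=[[0,[0,0.7,0.08],0],[0,[0,0.69,0.13],0],[0,[0,0.69,0.17],0],[0,[0,0.68,0.2],0],[0,[0,0.67,0.24],0]])

```text
clock: 21.27
eef_pos: [585.8, -27.5, 96.1]
eef_rot: [3.142, 0.0, -0.296]
wrist_force: [0.1, -0.3, -1.3]
finger_gap: 35.7
```

Request:
arm_command(steps=[[0,[0,0.65,0.27],0],[0,[0,0.64,0.3],0],[0,[0,0.62,0.33],0],[0,[0,0.61,0.36],0],[0,[0,0.59,0.39],0]])

```text
clock: 21.68
eef_pos: [576.9, -57.1, 79.6]
eef_rot: [3.141, 0.0, -0.296]
wrist_force: [-0.8, -0.9, -0.0]
finger_gap: 35.7
```

Run:
```python
from h import *
go([604.7,32.9,106.6],-0.296)
p,d=manip.camera('scene');cv2.imwrite('pics/s16.png',p[:,:,::-1]);crop('pics/s16.png',160,110,330,260,4,'pics/s16c.png')
```

```text
pos [576.9 -57.1  79.6] rot [ 3.1415e+00  1.0000e-04 -2.9600e-01] t 21.68 F [-0.8 -0.9 -0. ] gap 35.7
shift [ 0.04 -9.42 -2.7 ] turn 0.0
```

View pics/s16c.png

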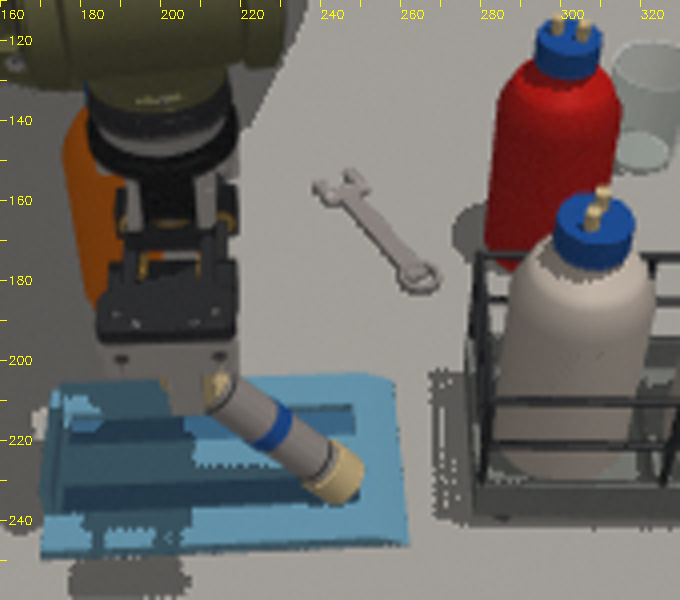

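Tilted about 0.75 rad, foot and tray have not moved, forces near zero. Continuing.

Request:
arm_command(steps=[[0,[0,0.57,0.42],0],[0,[0,0.55,0.45],0],[0,[0,0.52,0.48],0],[0,[0,0.5,0.5],0],[0,[0,0.47,0.53],0]])

```text
clock: 22.15
eef_pos: [569.2, -81.9, 55.6]
eef_rot: [-3.142, 0.0, -0.296]
wrist_force: [-0.3, -0.0, -1.3]
finger_gap: 35.9
```

Request:
arm_command(steps=[[0,[0,0.45,0.55],0],[0,[0,0.42,0.57],0],[0,[0,0.39,0.59],0],[0,[0,0.36,0.61],0],[0,[0,0.33,0.63],0]])

```text
clock: 22.57
eef_pos: [563.7, -100.5, 26.1]
eef_rot: [3.142, -0.0, -0.296]
wrist_force: [-0.9, -0.4, -0.4]
finger_gap: 36.1
```

Run:
```python
from h import *
go([604.7,32.9,106.6],-0.296)
p,d=manip.camera('scene');cv2.imwrite('pics/s17.png',p[:,:,::-1]);crop('pics/s17.png',160,110,330,260,4,'pics/s17c.png')
```

```text
pos [ 563.7 -100.5   26.1] rot [ 3.1415 -0.     -0.296 ] t 22.57 F [-0.9 -0.4 -0.4] gap 36.1
shift [  0.03 -13.95  -8.05] turn 0.0
```

View pics/s17c.png

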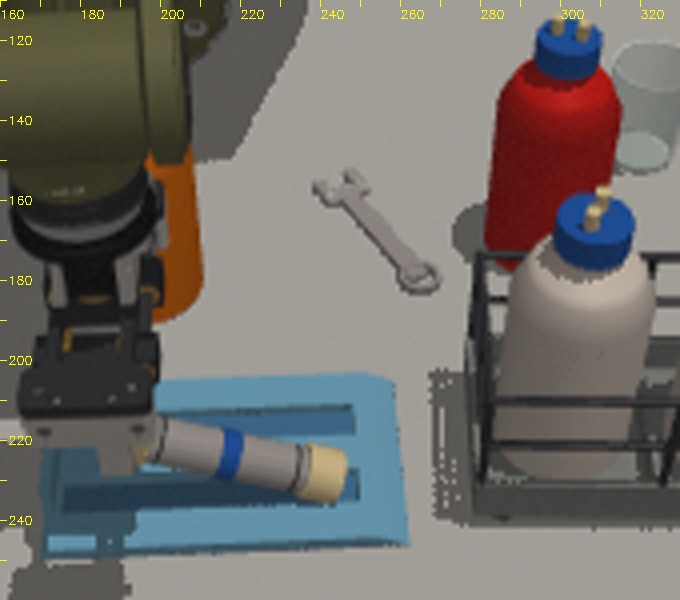

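Request:
arm_command(steps=[[0,[0,0.3,0.64],0],[0,[0,0.26,0.66],0],[0,[0,0.23,0.67],0],[0,[0,0.2,0.68],0],[0,[0,0.16,0.6],0]])

```text
clock: 23.03
eef_pos: [560.3, -111.2, -6.6]
eef_rot: [-3.141, 0.0, -0.296]
wrist_force: [-0.4, -0.2, -1.9]
finger_gap: 35.9
```

Request:
arm_command(steps=[[0,[0,0.1,0.5],0],[0,[0,0.08,0.4],0],[0,[0,0.04,0.2],0],[0,[0,0,0],0]])

```text
clock: 23.37
eef_pos: [559.6, -113.1, -17.2]
eef_rot: [-3.142, 0.001, -0.296]
wrist_force: [0.2, 0.7, -1.3]
finger_gap: 35.4
```

Run:
```python
from h import *
go([604.7,32.9,106.6],-0.296)
p,d=manip.camera('scene');cv2.imwrite('pics/s18.png',p[:,:,::-1]);crop('pics/s18.png',160,160,300,260,5,'pics/s18c.png')
```

```text
pos [ 559.6 -113.1  -17.2] rot [-3.1415e+00  6.0000e-04 -2.9600e-01] t 23.37 F [ 0.2  0.7 -1.3] gap 35.4
shift [  0.05 -15.28 -12.38] turn 0.0
```

View pics/s18c.png

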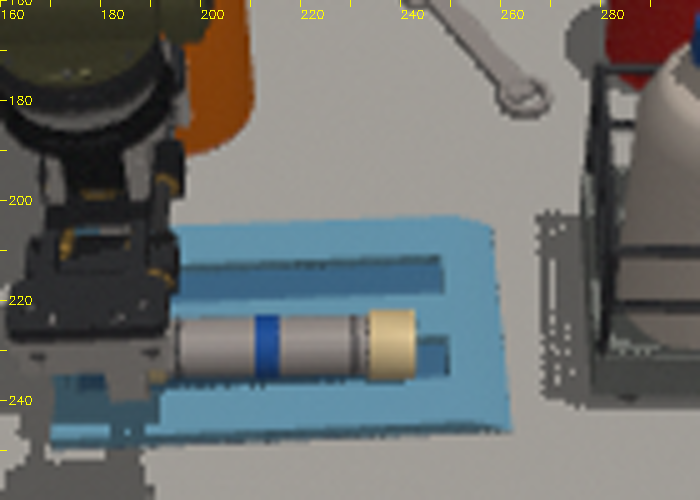

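Nearly level. Lowering the last few millimetres with the force watched.

Request:
arm_command(steps=[[0,[0,0.02,0.2],0],[0,[0,0,0.15],0],[0,[0,0,0],0]])

```text
clock: 23.67
eef_pos: [559.7, -113.5, -20.4]
eef_rot: [3.141, -0.0, -0.296]
wrist_force: [-0.1, -0.5, -1.4]
finger_gap: 35.8
```

Request:
arm_command(steps=[[0,[0,0,0.1],0],[0,[0,0,0],0]])

```text
clock: 23.83
eef_pos: [559.9, -113.5, -20.6]
eef_rot: [3.142, -0.0, -0.296]
wrist_force: [-2.9, -0.6, 5.9]
finger_gap: 35.9
```

Force rose to +5.9 N, so it is seated. Easing off and opening.

Request:
arm_command(steps=[[0.45,[0,0,-0.05],0],[0.5,[0,0,0],0],[0.55,[0,0,0],0],[0.6,[0,0,0],0],[0.6,[0,0,0],0]])

```text
clock: 24.25
eef_pos: [560.0, -113.5, -20.6]
eef_rot: [-3.142, -0.001, -0.296]
wrist_force: [0.8, -0.2, 1.4]
finger_gap: 56.2
```

Request:
arm_command(steps=[[0.6,[0,0,-0.5],0],[0.6,[0,0,-1.5],0],[0.6,[0,0,-3.0],0],[0.6,[0,0,-4.0],0],[0.6,[0,0,-4.0],0]])

```text
clock: 24.67
eef_pos: [559.0, -113.2, 110.5]
eef_rot: [3.142, 0.002, -0.296]
wrist_force: [0.2, 0.8, 0.1]
finger_gap: 56.3
```

Request:
arm_command(steps=[[0.6,[0,2.0,-4.0],0],[0.6,[0,3.0,-2.0],0],[0.6,[0,3.0,0],0],[0.6,[0,0,0],0],[0.6,[0,0,0],0]])

```text
clock: 25.08
eef_pos: [536.3, -189.5, 166.8]
eef_rot: [-3.142, -0.0, -0.298]
wrist_force: [0.5, 0.7, 0.2]
finger_gap: 56.6
```

Request:
arm_command(steps=[[0.6,[0,0,0],0],[0.6,[0,0,0],0],[0.6,[0,0,0],0],[0.6,[0,0,0],0]])

```text
clock: 25.42
eef_pos: [537.0, -187.9, 166.3]
eef_rot: [-3.141, 0.001, -0.295]
wrist_force: [-0.9, 0.5, 0.0]
finger_gap: 56.5
```

Run:
```python
from meas import *
go([604.7,32.9,106.6],-0.296)
p,d=manip.camera('scene');cv2.imwrite('pics/s20.png',p[:,:,::-1]);crop('pics/s20.png',160,140,380,260,3,'pics/s20c.png')
p,d=manip.camera('wrist');cv2.imwrite('pics/w20.png',p[:,:,::-1]);np.save('pics/w20_d.npy',d)
p,d=manip.camera('top');cv2.imwrite('pics/t20.png',p[:,:,::-1]);np.save('pics/t20_d.npy',d)
go([604.7,32.9,106.6],-0.296)
shift('pics/s8.png','pics/s20.png',pts,z)
```

```text
pos [ 537.  -187.9  166.3] rot [-3.1415e+00  5.0000e-04 -2.9490e-01] t 25.42 F [-0.9  0.5  0. ] gap 56.5
shift [  0.06 -23.09   5.97] turn 0.0011
pos [ 536.9 -188.2  166.4] rot [-3.1416e+00  2.0000e-04 -2.9540e-01] t 25.57 F [-0.2 -0.5  0.2] gap 56.5
shift [  0.05 -23.13   5.98] turn 0.0006
frontfoot px 0.06 0.06 score 1.0 world [0.2 0.1 0. ]
nearfrontcorner px 0.12 0.19 score 0.96 world [0.6 0.  0. ]
backfoot px 0.0 0.04 score 1.0 world [ 0.1 -0.1  0. ]
backcorner px -0.01 -0.01 score 1.0 world [-0. -0.  0.]
capA px 0.02 0.03 score 1.0 world [ 0.1 -0.   0. ]
capB px -0.01 0.04 score 1.0 world [ 0.1 -0.1  0. ]
guardbackcorner px 0.05 -0.01 score 1.0 world [0.  0.1 0. ]
guardfront px -0.03 0.04 score 1.0 world [ 0.1 -0.1  0. ]
```

View pics/s20c.png

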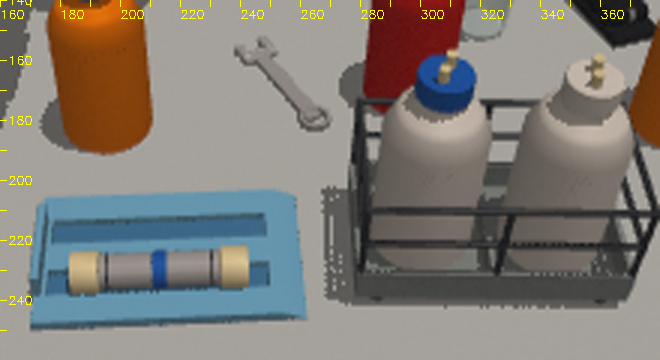

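View pics/w20.png

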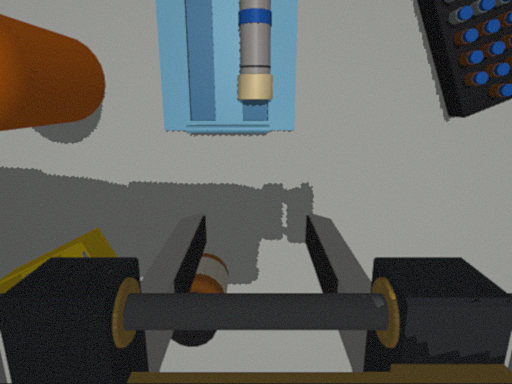

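View pics/t20.png

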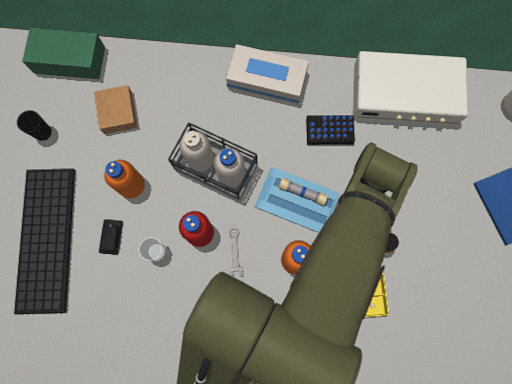

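The column lies in the right groove. I'll take a closer wrist view to check centring and seating.

Request:
arm_command(steps=[[0.6,[0,-3.0,0],0],[0.6,[0,-3.5,0],0],[0.6,[0,-3.0,0],0],[0.6,[0,-1.5,0],0],[0.6,[0,0,0],0]])

```text
clock: 25.98
eef_pos: [569.5, -80.6, 166.5]
eef_rot: [-3.141, 0.0, -0.293]
wrist_force: [-0.0, 0.1, -1.0]
finger_gap: 56.1
```

Request:
arm_command(steps=[[0.6,[0,0,0],0],[0.6,[0,0,0],0],[0.6,[0,0,0],0],[0.6,[0,0,0],0],[0.6,[0,0,0],0]])

```text
clock: 26.4
eef_pos: [568.8, -84.1, 166.5]
eef_rot: [3.142, -0.0, -0.297]
wrist_force: [0.4, 1.2, 0.3]
finger_gap: 56.4
```

Run:
```python
from h import *
go([604.7,32.9,106.6],-0.296)
p,d=manip.camera('wrist');cv2.imwrite('pics/w21.png',p[:,:,::-1]);np.save('pics/w21_d.npy',d)
go([604.7,32.9,106.6],-0.296)
crop('pics/w21.png',130,20,330,220,4,'pics/w21c.png')
```

```text
pos [568.8 -84.1 166.5] rot [ 3.1416 -0.     -0.297 ] t 26.4 F [0.4 1.2 0.3] gap 56.4
shift [ 1.000e-02 -1.224e+01  5.990e+00] turn -0.001
pos [568.8 -84.  166.6] rot [ 3.1416e+00 -1.0000e-04 -2.9690e-01] t 26.45 F [ 0.3 -0.3 -0.6] gap 56.4
shift [  0.02 -12.23   6.  ] turn -0.0009
```

View pics/w21c.png

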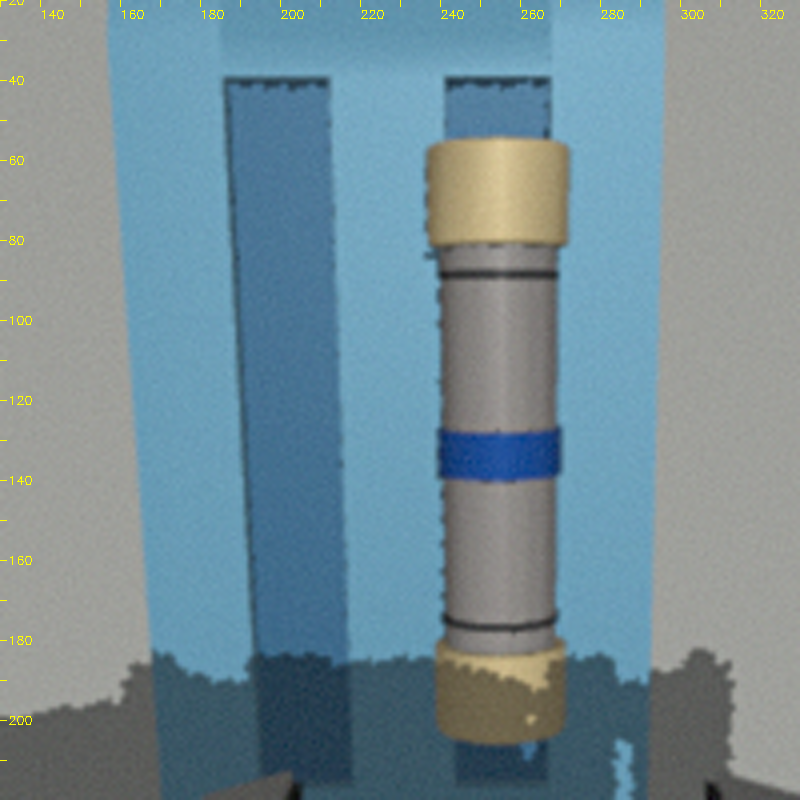

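Run:
```python
from h import *
K=dict(pos=np.array([568.8,-84.05,166.55]),rot=np.array([np.pi,0,-.297]))
d=np.load('pics/w21_d.npy')
o=np.array([554.9,-32.7]);y=1.2747
T=lambda u,v,z:totray(wworld(u,v,z,**K),o,y).round(1)
print('groove far end',T(238,39.5,10),T(265,39.5,10),'gL',T(183,39.5,10),T(210,39.5,10),T(191,180,10),T(214.5,180,10),'near',T(241,215.5,10),T(264,215.5,10))
print('band axis side edges z22',T(237,134,22),T(270,134,22))
print('fit far',T(234,68,22),T(269.5,68,22),'near',T(236.5,193,22),T(269,193,22))
for u,v in ((252,60),(252,70),(252,100),(252,134),(252,165),(252,190),(252,200),(225,100),(285,100),(225,50),(225,170)):
    P=wworld(u,v,d=float(np.median(d[v-2:v+3,u-2:u+3])),**K);print(u,v,totray(P,o,y).round(1),P[2].round(1))
# top-cam carrier level: guard & cap positions
```

```text
groove far end [ 85.  -11.4] [ 84.9 -38.8] gL [85.  44.3] [85. 17.] [-61.6  43.2] [-61.6  16.9] near [-103.6  -12.4] [-103.6  -38.9]
band axis side edges z22 [-9.1 -9.7] [ -9.1 -44.3]
fit far [56.6 -7.6] [ 56.5 -43.2] near [-73.3  -8.3] [-73.3 -43.9]
252 60 [ 62.2 -25.9] 40.7
252 70 [ 53.2 -25.8] 40.4
252 100 [ 25.6 -25.7] 37.7
252 134 [ -7.4 -25.6] 38.7
252 165 [-39.1 -25.5] 37.7
252 190 [-64.9 -25.5] 40.3
252 200 [-75.8 -25.5] 40.3
225 100 [25.5  3. ] 11.6
285 100 [ 25.4 -60.2] 11.2
225 50 [74.8  1.9] 11.5
225 170 [-49.7   4.6] 12.0
```

Run:
```python
from meas import *
d=np.load('pics/t20_d.npy');P=cloud('top',d)
m=(P[...,2]>185)&(P[...,2]<215)&(P[...,1]>130)&(P[...,0]>550);Q=P[m]
for n,s in(('A',Q[Q[:,1]<235]),('B',Q[Q[:,1]>=235])): print(n,len(s),s.mean(0),np.median(s[:,2]))
# bystanders and rest: scene0 vs s20
by={'wrench':(257,168),'rack':(207,310),'beaker':(322,130)}
shift('pics/scene0.png','pics/s20.png',by,[3,45,50])
by={'reagent':(387,242),'bin':(370,280),'wrench':(234,250),'rack':(331,130),'beaker':(152,250)}
shift('pics/top0.png','pics/t20.png',by,[98,40,3,45,80],n='top')
```

```text
A 204 [610.84632047 177.31805728 204.98155267] 205.96569355861354
B 330 [620.19092848 354.82466332 199.80416531] 203.62031112134957
wrench px -0.0 -0.01 score 1.0 world [-0.  0.  0.]
rack px 0.02 -0.02 score 1.0 world [-0.  0.  0.]
beaker px 0.08 0.05 score 1.0 world [0.3 0.1 0. ]
reagent px 0.9 0.14 score 0.39 world [-0.2 -2.6  0. ]
bin px 0.9 4.81 score 0.28 world [-13.6  -3.2   0. ]
wrench px 0.01 -0.0 score 0.97 world [ 0. -0.  0.]
rack px 0.04 -0.0 score 0.98 world [ 0.  -0.1  0. ]
beaker px -0.02 -0.01 score 1.0 world [0.  0.1 0. ]
```

Run:
```python
from meas import *
p,d=manip.camera('scene');cv2.imwrite('pics/s22.png',p[:,:,::-1])
shift('pics/scene0.png','pics/s22.png',{'reagent':(98,198),'bin':(125,180)},[90,40])
P=cloud('scene',d)
# carrier guard/body: bottle-side vertical check: base vs cap for each bottle
a=tri([('top',228.5,157),('scene',310,165)]);print(a)
# front side wall bottom edge heights along carrier near side
for u in (290,310,330,350,365):
    print(u,[P[v,u].round(0).tolist() for v in (233,236,239)])
```

```text
reagent px 0.24 0.15 score 0.94 world [0.7 0.5 0. ]
bin px -0.1 0.01 score 1.0 world [-0.1 -0.3  0. ]
[614.47047021 179.90667261 200.94309605]
290 [[666.0, 128.0, 35.0], [667.0, 129.0, 23.0], [660.0, 135.0, -1.0]]
310 [[682.0, 176.0, 34.0], [685.0, 176.0, 24.0], [686.0, 177.0, 12.0]]
330 [[701.0, 221.0, 37.0], [703.0, 222.0, 27.0], [704.0, 224.0, 15.0]]
350 [[719.0, 267.0, 39.0], [720.0, 269.0, 27.0], [720.0, 272.0, 14.0]]
365 [[731.0, 302.0, 39.0], [733.0, 305.0, 27.0], [735.0, 307.0, 16.0]]
```

View pics/s22.png

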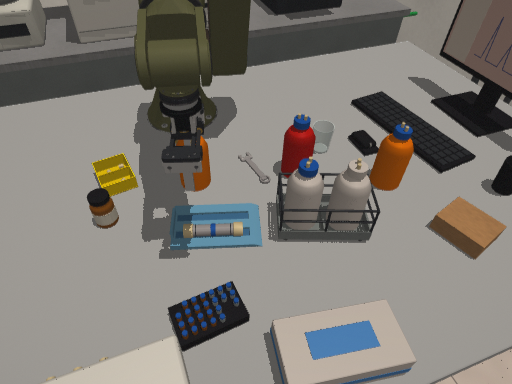

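The tray is flat and clear, the column lies in its groove, the carrier stands on its feet, and the bystanders have not moved. Handing in.

```bash
python3 -c "
from cell import manip
print(manip.sign_off(), manip.read_state()['clock'])"
```

```text
the job is handed in; nothing more can be done
the job is handed in; nothing more can be done
```

The tray is out and the column lies in its right-hand (−y) groove. I handed the job in at about 26.5 s, and no verdict was reported.

**What I did:**
- **Tray:** I pinched the lip and drew the tray about 145 mm, slowing as the carrier's front feet came down the bevel. It lies flat, and its rear edge is about 45 mm clear of the carrier.
- **Column:** I stood its foot over the groove and let it pivot down in a light grip. I opened the fingers only once the contact force showed it was seated.

**Last checks:**
- **Column fit:** It is within about 1 mm of the groove's centre line, about 1 mm off lengthwise and within 0.01 rad. Its axis is about 11 mm above the lands.
- **Carrier:** It stands on its four feet with both bottles upright. Its back feet shifted about 5–6 mm while I drew the tray, and nothing has moved since. I judged it level from the pictures and from the changes stopping; I did not measure the angle to 0.02 rad.
- **Bystanders:** All five measured within about 1 mm of where they started.

**What disagreed:**
- **Fingertips:** They sit about 34 mm behind the reported TCP. My first pinch therefore closed above the lip without touching it, and I corrected for the offset afterwards.
- **Scene camera:** It read about 5 mm off the top camera in x at the start, so I relied on the wrist camera for positions.
- **Image matches:** Some on the carrier's front corner were unreliable. The top-camera matches for the reagent jar and bin were blocked by the arm, so I checked those two from the scene camera instead.

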